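# Set the printing jig's fence and load the bird figures

## Robot

A 7-joint arm with a two-finger parallel gripper is mounted at the origin on the work surface. World frame = base frame: x ahead of the robot, y to its left, z up, the work surface at z = 0. Lengths are in mm, angles in rad, forces in N, time in s.
With the tool pointing down it reaches from about 400 to 850 mm from the base axis. Payload 10.4 kg.
Tool frame: the origin (TCP) lies at the very end of the fingers, on their centre line; the grasp point (between the pads) lies 19 mm behind it; z points along the fingers, x is the direction in which the jaws open and shut, and the axes are right-handed (so a half turn about z gives the same grasp; the last joint's range is limited). The gripper opens to 87 mm and grips with 3 to 60 N. Pads are 19 mm wide; open, the fingers measure 117 mm over their backs; the gripper's body (75 mm by 190 mm) begins 51 mm behind the grasp point.
Start: joints at [1.108, 0.332, -0.065, 1.46, 0.022, 1.35, -0.088], TCP at [266.123, -565.536, 222.576] pointing down, gripper open.
Joint ranges: [-2.6, 2.6], [-0.5, 2.12], [-1.47, 1.34], [0.16, 2.42], [-1.27, 4.41], [0.06, 2.06], [-2.6, 2.6]. Speed limits (rad/s): [2.22, 2.22, 2.79, 2.79, 3.14, 3.14, 3.14].

## Interface

Orientations are given as a unit quaternion [x, y, z, w].
In Python, from workcell import ctrl, grab_frame, get_calibration, search_frame, cut_out, tip_of gives the robot as it stands.
- The arm moves only by the tool send_rows, never from a script. Its argument "commands" is a list of rows, each an object of numbers: "x", "y", "z": the shift along the tool's x, y, z in units of 0.2 m (1.0 is 0.2 m); "yaw": the turn about the tool's z in units of 5 degrees (1.0 is 5 degrees); "grip": the opening, from 0 (shut) to 1 (fully open). In form: [{"x": .., "y": .., "z": .., "yaw": .., "grip": ..}, ...]. A call has exactly 5 rows; each row shifts and turns the commanded pose from where the row before left it, along the tool's axes as they then stand; what a row does not reach is not made up. A row lasts 1/10 s, in which the tool goes at most 50 mm and 8.59 degrees, less where a joint would pass 70% of its speed; a pose out of reach is approached as far as the arm can. A call with a number of a shift or a turn outside -1 to 1 is refused whole. A call with a gripper value outside its range is refused whole. The fingers move at their own pace and stop on an object; the grip force is fixed at half the most. Time passes only in rows, so rows that do not move let the fingers close, or fill a call up. It gives the time, the measured TCP pose, the force and the opening at its end, in the units of the state.
- ctrl.get_obs(): the state, without advancing time (a new reading comes with each control period).
- grab_frame(name): name is "side" or "top"; returns the picture (400x640x3 uint8, red, green, blue); there is no depth.
- get_calibration(name): a dict with "mtx" (3x3 intrinsics, pixels), "extrinsics" (4x4, takes a point from camera to world coordinates). Camera axes: x right, y up, looking along -z (the intrinsics and any distortion apply to the point x, -y, -z); pixel columns grow to the right and rows downward; lengths in mm; the calibration is good to about 2 mm. A picture is of the moment at which its call begins. get_calibration takes no time and is no camera call.
- ctrl.sign_off(): hands the job in, once; it reports no verdict.
Trained networks look in the newest picture that a camera, given by its name, has taken for a name from the list of things; names that differ only in an ending like _2 or _b are one class to them, and where a whole thing is asked for, a point or a joint stands for the part that bears it (a point fixed in the world has none). Each returns a list of dicts, best first, with "confidence" (0 to 1); they miss things now and then, are a little off and sometimes report something else, mostly with a low value. They report only what shows in the picture. A call takes as long as a camera call.
- search_frame(label, camera): "at" ([column, row] in pixels, amid what is visible of it).
- cut_out(label, camera): "mask" (400x640 bool, what is visible of it) and "at" ([column, row] in pixels, amid what is visible of it).
- tip_of(label, camera): "at" ([column, row] in pixels: a listed point, or the origin of a listed thing).
The state is a dict: "clock": time; "q": joint angles; "dq": joint speeds; "effort": joint torques, N m; "tool_pos": TCP position; "tcp_rot": TCP orientation; "force": force on the tool from outside, world axes, zero at the start; "wrist_torque": the same for the moment, N m; "gripper_width": opening from 0.0 (shut) to 1.0 (fully open).
Only numpy, scipy, OpenCV 4.12 (cv2) and the standard library are available. Lean on these libraries where they do the work, as an engineer would, in place of code of your own. Each camera call takes 0.05 s, during which the arm holds its last target. There are 200 camera calls.

## Task

Get the printing jig ready for the next batch: undo its clamp nut all the way (the thread is unmarked and may be left- or right-handed, so try both ways and feel which way it gives), then gently tap the fence fully home against its hidden stop with the wooden tapping bar, not with the gripper, and do the nut up tight again. Lay the bar back lengthwise on its rubber mat and stand every yellow-and-orange bird that is loose on the bench upright on the jig's black bed; leave the jars, brush, dish and the finished birds in the tray alone.

Things in the scene. Friction and masses are not known exactly. Their poses are not given: they have to be found in the camera images.
- jig: fixed aluminium jig; plate 124 (x) x 360 (y, -152..+208) x 12 mm. Origin on the table under the plate; the fence moves home along +y. Black bed, 12 mm above the table: x -50..50, y -13..197 mm; side rims at x +-59, 6 mm higher; end rail at y 205, 12 mm higher. At x 38, y -115 mm a grey block (44 x 50 mm, top at 38 mm) carries the nut.
- fence: dark steel fence, a crossbar 110 (x) x 22 (y) x 32 mm high lying across the plate, sliding along jig +y. Origin at the centre of its underside, 13 mm above the table; axes as the jig's. Slides stiffly (about 5 N). While the nut is tight it jams about 20 mm short of home.
- fence_joint (a joint): travel of the fence (m), 0 farthest back, growing along jig +y. Starts between 0 and 0.018; home is an unseen stop inside the jig, 0.035 to 0.055 from 0, found by feel: the fence moves no further.
- fence_strike (a point): centre of the fence's strike plate (brass, 34 wide x 22 mm high), on the fence's back (-y) face, 30 mm to the -x side of the fence's middle and 31 mm above the table. Push here along jig +y with the end of the bar.
- nut_joint (a joint): angle of the clamp nut (rad), 0 when tight, + counter-clockwise from above. From tight it turns only one way, the loosening way, which differs from start to start and cannot be seen; the other way it is solid after 0.03 rad (springs about 0.1 rad per N m if forced). Fully undone at its end stop, 1.4 rad away. Friction 0.12 N m. Tight again when it stops solid back at 0.
- nut_grip (a point): on the nut's vertical axis at the height to grip, 67 mm above the table. The nut: brass disc 40 mm wide (top at 46 mm) under an upright grip bar 42 mm long, 14 mm thick, 46 to 76 mm above the table. Site x axis = length of the grip bar, along jig x when tight; it turns with the nut.
- bar: loose plain beech tapping bar 150 (x) x 22 (y) x 26 mm high, 100 g, both ends alike; origin at the centre of its underside, x along its length.
- mat: fixed black rubber mat 190 (x) x 70 (y) x 3 mm thick, where the bar lies at the start and must lie at the end; origin at the centre of its underside, x along its length.
- bird1: small squat vinyl bird, orange round body 40 mm across and 34 mm high, with a yellow ball head to 55 mm, 60 g; origin at the centre of its underside, z up. All birds are alike; two to four of bird1..bird4 are present. Grip it by the body.
- bird2: small squat vinyl bird, orange round body 40 mm across and 34 mm high, with a yellow ball head to 55 mm, 60 g; origin at the centre of its underside, z up. All birds are alike; two to four of bird1..bird4 are present. Grip it by the body.
- bird3: small squat vinyl bird, orange round body 40 mm across and 34 mm high, with a yellow ball head to 55 mm, 60 g; origin at the centre of its underside, z up. All birds are alike; two to four of bird1..bird4 are present. Grip it by the body.
- bird4: small squat vinyl bird, orange round body 40 mm across and 34 mm high, with a yellow ball head to 55 mm, 60 g; origin at the centre of its underside, z up. All birds are alike; two to four of bird1..bird4 are present. Grip it by the body.
- jar1: red paint jar 48 mm wide, 60 mm high that must be left alone.
- jar2: glass jar 44 mm wide, 50 mm high that must be left alone.
- jar3: glass jar 54 mm wide, 65 mm high that must be left alone.
- jar4: clear jar 50 mm wide, 55 mm high that must be left alone.
- bottle: amber bottle 48 mm wide, 110 mm high that must be left alone.
- brush: paint brush 170 mm long that must be left alone.
- dish: white dish 80 mm wide, 18 mm high that must be left alone.

How it is judged (in metres and radians):
On the way, in this order (a step that is already met when the one before it is completed fails the run):
1. the clamp nut is undone (turned at least 1.15 rad from tight) ((value of joint nut_joint above 1.15 rad or value of joint nut_joint below -1.15 rad)), for 0.2 s.
2. the fence is home against its stop (value of joint fence_joint above 0.0432 m), for 0.2 s.
3. the clamp nut is tight again with the fence still home (value of joint fence_joint above 0.0432 m and value of joint nut_joint between -0.16 and 0.16 rad), for 0.2 s.
At the end, for the whole second after the job is handed in: Fence within 1.8 mm of its stop; nut within 0.16 rad of tight; each bird upright (0.15 rad), at rest on the bed, centre within 42 mm of its midline and 8 mm inside its ends; bar flat on the mat, lengthwise (0.35 rad), its middle within 50 mm along and 30 mm across of the mat's (all of step 3 and x of bird1 in the frame of jig between -0.042 and 0.042 m and y of bird1 in the frame of jig between -0.006 and 0.189 m and z of bird1 in the frame of jig between 0.008 and 0.016 m and angle between each of bird1, bird2, bird3, bird4's own z axis and vertical below 0.15 rad and linear speed of each of bird1, bird2, bird3, bird4, bar below 0.02 m/s and x of bird2 in the frame of jig between -0.042 and 0.042 m and y of bird2 in the frame of jig between -0.006 and 0.189 m and z of bird2 in the frame of jig between 0.008 and 0.016 m and x of bird3 in the frame of jig between -0.042 and 0.042 m and y of bird3 in the frame of jig between -0.006 and 0.189 m and z of bird3 in the frame of jig between 0.008 and 0.016 m and x of bird4 in the frame of jig between -0.042 and 0.042 m and y of bird4 in the frame of jig between -0.006 and 0.189 m and z of bird4 in the frame of jig between 0.008 and 0.016 m and x of bar in the frame of mat between -0.05 and 0.05 m and y of bar in the frame of mat between -0.03 and 0.03 m and height (world z) of bar below 0.02 m and angle between the x axis of bar and the x axis of mat, either way round below 0.35 rad); the robot touches nothing.
It fails at once if the gripper or arm pushes the fence (over 3 N) (contact force between any of the fingers, the arm and fence above 3 N).
It fails at once if the fence is rammed (bar presses it with over 70 N, or it moves faster than 0.3 m/s) (contact force between bar and fence above 70 N or velocity of joint fence_joint above 0.3 m/s).
It fails at once if a jar, the bottle, the brush or the dish is moved over 40 mm (distance of any of jar1, jar2, jar3, jar4, bottle, brush, dish from where it was at the start of the episode above 0.04 m).
Of bird1, bird2, bird3, bird4 only 2 to 4 are there at a start; the rules pass over those that are not, and their reading is None.
At some moment in a run one of bird1, bird2, bird3, bird4, bar may be knocked a few centimetres aside while the robot is not near it.
Once in a run the grip may slacken for a moment while it holds something.
It also fails if it takes over 210 s, if anything falls off the work surface, if the arm or the gripper's body presses on something with over 40 N, if the wrist force passes 120 N, or if a joint passes its speed limit or range.

## Working session

There is one attempt and no reset: what is moved stays moved. The work goes in short steps, Python scripts to look and compute and a tool call to move; the robot and the scene stay as the last step left them, time stands still between calls to the robot, and variables do not carry over. Pictures are saved under pics/ and viewed, about 12 in all and at most 16, crops included, and the job is handed in when it is done.

Besides the shell and the picture viewer there is one more tool, called by a JSON object that holds its "fn" and its "kwargs", one argument or row to a line. send_rows: Moves the arm, as the interface text tells. Shifts and turns lie within -1 to 1; 1 stands for 0.2 m of shift or 5 degrees of turn. Its arguments: {"type":"object","properties":{"commands":{"type":"array"}},"required":["commands"]}

```bash
ls; mkdir -p pics
python3 - <<'E'
from workcell import *
import cv2
o=ctrl.get_obs()
for k in o: print(k,o[k])
for n in("side","top"):
    f=grab_frame(n); cv2.imwrite(f"pics/{n}0.png",f[:,:,::-1]); c=get_calibration(n); print(n,c)
E
```

```text
pics
clock 0.0
q [ 1.10840665  0.33289036 -0.06468314  1.46095375  0.02161888  1.34988009
 -0.08853039]
dq [ 1.60301496e-03  8.18125943e-04 -8.95389060e-04 -4.84018243e-04
  1.97251726e-05 -2.46377329e-03  4.47024974e-04]
effort [ 2.01683411e-03 -6.23262763e+01  2.55639211e-02 -3.89906287e+01
 -6.14791922e-02  3.96153645e-02  1.83358375e-04]
tool_pos [ 265.90819875 -565.18519893  221.73641412]
tcp_rot [ 8.44313182e-01 -5.35849545e-01 -6.28935871e-04 -3.45935228e-04]
force [ 1.05435605 -0.12264251 -0.46660865]
wrist_torque [ 0.0061081   0.01306453 -0.03258474]
gripper_width 1.0018006490075233
side {'mtx': array([[394.31271605,   0.        , 321.75787324],
       [  0.        , 394.31271605, 196.09419807],
       [  0.        ,   0.        ,   1.        ]]), 'extrinsics': array([[-9.03358524e-01,  2.49862318e-01, -3.48585998e-01,
         1.37244706e+02],
       [-4.28749636e-01, -5.05605406e-01,  7.48690138e-01,
         8.29259015e+02],
       [ 1.08224882e-02,  8.25791739e-01,  5.63871331e-01,
         7.59294251e+02],
       [ 0.00000000e+00,  0.00000000e+00,  0.00000000e+00,
         1.00000000e+00]])}
top {'mtx': array([[384.19510041,   0.        , 316.09832992],
       [  0.        , 384.19510041, 199.6834287 ],
       [  0.        ,   0.        ,   1.        ]]), 'extrinsics': array([[-6.53987596e-03,  9.94731027e-01, -1.02310380e-01,
         4.83571915e+02],
       [-9.99668306e-01, -9.05219834e-03, -2.41109046e-02,
        -7.78376726e+01],
       [-2.49099987e-02,  1.02118762e-01,  9.94460281e-01,
         9.60604343e+02],
       [ 0.00000000e+00,  0.00000000e+00,  0.00000000e+00,
         1.00000000e+00]])}
```

View pics/top0.png

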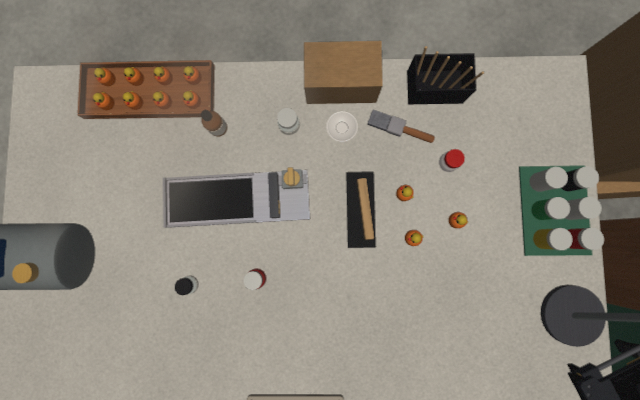

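View pics/side0.png

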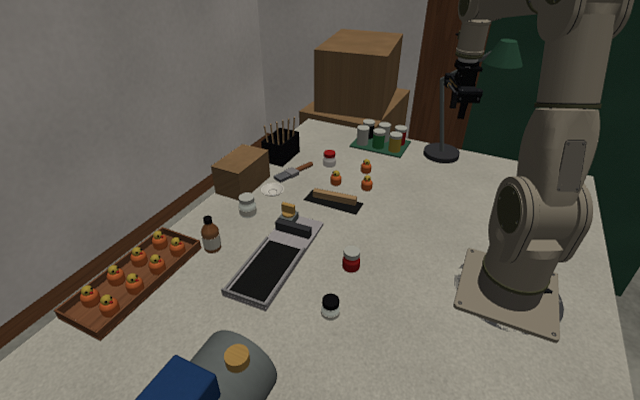

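```bash
cat > h.py <<'E'
from workcell import *
import numpy as np, cv2
from scipy.spatial.transform import Rotation as R
def px2w(cam,p,z):
    c=get_calibration(cam);K=c["mtx"];E=c["extrinsics"]
    d=np.linalg.inv(K)@[p[0],p[1],1]; d=E[:3,:3]@(d*[1,-1,-1]); o=E[:3,3]
    return (o+d*(z-o[2])/d[2])
def w2px(cam,P):
    c=get_calibration(cam);K=c["mtx"];E=c["extrinsics"]
    q=(E[:3,:3].T@(np.array(P)-E[:3,3]))*[1,-1,-1]; q=K@q; return q[:2]/q[2]
E
python3 - <<'E'
from h import *
grab_frame("top")
for l,z in(("jig",0),("fence",13),("fence_strike",31),("nut_grip",67),("bar",3),("mat",0),("bird1",0),("dish",0)):
    for d in tip_of(l,"top")[:7]: print("top",l,round(d["confidence"],2),np.round(d["at"],1),px2w("top",d["at"],z).round(1))
grab_frame("side")
for l,z in(("fence",13),("fence_strike",31),("nut_grip",67),("bar",3),("bird1",0)):
    for d in tip_of(l,"side")[:7]: print("side",l,round(d["confidence"],2),np.round(d["at"],1),px2w("side",d["at"],z).round(1))
E
```

```text
top jig 0.63 [245.6 198.9] [586.  123.6   0. ]
top jig 0.33 [287.2 122.1] [783.7  18.5   0. ]
top fence 0.81 [275.2 198.9] [583.9  46.9  13. ]
top fence_strike 0.76 [278.4 208.4] [558.7  36.6  31. ]
top nut_grip 0.49 [292.3 176.4] [ 6.312e+02 -4.000e-01  6.700e+01]
top bar 0.81 [363.7 210.8] [ 553.2 -173.1    3. ]
top bar 0.33 [404.2 127.4] [ 764.7 -279.7    3. ]
top mat 0.82 [358.4 209.1] [ 557.8 -160.2    0. ]
top bird1 0.73 [405.2 235.8] [ 490.5 -274.6    0. ]
top bird1 0.6 [403.5 194.5] [ 593.5 -273.5    0. ]
top bird1 0.58 [453.1 221.8] [ 524.2 -393.7    0. ]
top bird1 0.5 [291.7 180.4] [632.    6.9   0. ]
top bird1 0.31 [366.7 207.9] [ 560.6 -181.     0. ]
top dish 0.65 [341.4 129.2] [ 763.1 -120.5    0. ]
side fence 0.63 [293.9 230.6] [594.9  39.3  13. ]
side fence_strike 0.65 [306.2 226.5] [560.5  25.8  31. ]
side fence_strike 0.54 [215.2 246.8] [743.9 214.8  31. ]
side nut_grip 0.7 [286.3 206.2] [637.5   5.6  67. ]
side bar 0.76 [330.3 201.6] [ 565.3 -158.1    3. ]
side bird1 0.55 [334.8 181.2] [ 605.3 -286.1    0. ]
side bird1 0.55 [367.1 188.9] [ 482.9 -290.1    0. ]
side bird1 0.49 [284.6 253.2] [578.2 124.8   0. ]
side bird1 0.43 [366.6 169.9] [ 529.7 -413.4    0. ]
```

Top view: the jig is at (165–310, 170–227), with the nut at (292,176) and the fence at (274,195). The bar lies on its mat at (365,209), and there are three loose birds at (405,193), (458,220) and (414,238), all upright in the side view. Next I'll refine the poses with an enlarged crop.

Run:
```python
from h import *
f=cv2.imread("pics/top0.png")[160:250,155:395]
# crop origin (155,160), scale 3.3
cv2.imwrite("pics/crop1.png",cv2.resize(cv2.convertScaleAbs(f,alpha=1.6),None,fx=3.3,fy=3.3,interpolation=cv2.INTER_CUBIC))
grab_frame("top"); 
for l in("jig","bar","mat","fence","nut_grip"):
    d=cut_out(l,"top")[0]; m=d["mask"].astype(np.uint8); r=cv2.minAreaRect(np.argwhere(m)[:,::-1].astype(np.float32)); print(l,m.sum(),np.round(cv2.boxPoints(r),1).tolist())
for l in("bird1",):
    for d in cut_out(l,"top"): print(l,d["confidence"],d["at"],d["mask"].sum())
```

```text
jig 7259 [[161.10000610351562, 174.39999389648438], [307.0, 166.0], [310.0, 218.8000030517578], [164.10000610351562, 227.3000030517578]]
bar 630 [[356.29998779296875, 178.39999389648438], [367.0, 176.89999389648438], [375.1000061035156, 238.0], [364.5, 239.5]]
mat 1513 [[345.1000061035156, 172.60000610351562], [373.79998779296875, 171.5], [376.6000061035156, 246.8000030517578], [347.8999938964844, 247.89999389648438]]
fence 539 [[269.0, 172.0], [307.0, 172.0], [307.0, 217.0], [269.0, 217.0]]
nut_grip 226 [[279.5, 176.5], [290.5, 165.5], [302.5, 177.5], [291.5, 188.5]]
bird1 0.75 [412.3, 235.3] 231
bird1 0.73 [407.2, 195.0] 222
bird1 0.48 [458.4, 220.5] 253
```

View pics/crop1.png

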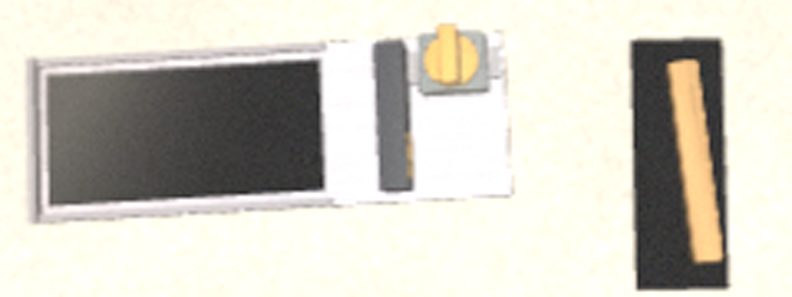

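The crop (origin 155,160, scale 3.3) gives clear corners for the bed, fence top, nut grip, bar and mat. I'll fit poses to those corners.

```bash
cat >> h.py <<'E'
def fit(pw,pl):  # 2D rigid fit local->world : x,y,th
    pw=np.array(pw)[:,:2];pl=np.array(pl,float);a=pw.mean(0);b=pl.mean(0)
    p=(pw-a)@[1,1j];l=(pl-b)@[1,1j]; th=np.angle((p*l.conj()).sum()); c,s=np.cos(th),np.sin(th)
    t=a-np.array([[c,-s],[s,c]])@b; r=pw-(pl@np.array([[c,s],[-s,c]])+t)
    return np.r_[t,th],np.abs(r).max()
def crop(uv,z,o=(155,160),s=3.3):
    return [px2w("top",((u+.5)/s-.5+o[0],(v+.5)/s-.5+o[1]),z) for u,v in uv]
def delta(x,y,z,a):
    """units from measured pose to target; a = desired world angle of tool x, rad (mod pi)"""
    o=ctrl.get_obs();M=R.from_quat(o["tcp_rot"]).as_matrix();p=o["tool_pos"]
    cur=np.arctan2(M[1,0],M[0,0]); d=(a-cur+np.pi/2)%np.pi-np.pi/2
    e=M.T@(np.array([x,y,z])-p); print("mm",(e).round(1),"units",(e/200).round(3),"yaw units",round(-np.degrees(d)/5,2),"F",np.round(o["force"],1),"T",np.round(o["wrist_torque"],2),"w",round(o["gripper_width"]*87,1),"q7",round(o["q"][6],2),"t",round(o["clock"],1),"pos",p.round(1),"ang",round(np.degrees(cur),1))
E
python3 - <<'E'
from h import *
print("jig",fit(crop([(46,74),(320,58),(325,187),(50,205)],12),[(50,197),(50,-13),(-50,-13),(-50,197)]))
print("bar",fit(crop([(667,61),(697,60),(722,261),(694,263)],29),[(75,11),(75,-11),(-75,-11),(-75,11)]))
print("mat",fit(crop([(631,40),(721,38),(728,287),(637,289)],3),[(95,35),(95,-35),(-95,-35),(-95,35)]))
j,_=fit(crop([(46,74),(320,58),(325,187),(50,205)],12),[(50,197),(50,-13),(-50,-13),(-50,197)])
f,e=fit(crop([(374,42),(405,40),(412,188),(381,190)],45),[(55,11),(55,-11),(-55,-11),(-55,11)])
c,s=np.cos(j[2]),np.sin(j[2]);W=lambda p:j[:2]+np.array([[c,-s],[s,c]])@p
print("fence",f,e,"in jig",np.array([[c,s],[-s,c]])@(f[:2]-j[:2]))
n=np.mean(crop([(436,25),(453,24),(460,82),(441,82)],76),0); print("nut img",n, "nut jig",W([38,-115]))
print("strike",W([-30,0])+0)
for at in([405,193],[458,220],[414,238]): pass
for l in("bird1",):
  for cam in("top","side"):
    for d in search_frame(l,cam)[:3]: print(cam,d["at"],px2w(cam,d["at"],28).round(1))
delta(*n[:2],200,j[2]+np.pi/2)
E
```

```text
jig (array([5.89563771e+02, 1.16885284e+02, 5.33622270e-02]), np.float64(0.9245730532123844))
bar (array([ 5.57424995e+02, -1.74275331e+02,  1.06856144e-01]), np.float64(1.1660692512389232))
mat (array([ 5.58195163e+02, -1.65107549e+02,  8.36562942e-03]), np.float64(1.1194899923796129))
fence [5.91567008e+02 4.62533374e+01 5.19466831e-02] 0.637894509330863 in jig [ -1.7669045 -70.638254 ]
nut img [631.24687927   3.5818247   76.        ] nut jig [633.64342544   4.07578072]
strike [559.60647426 115.28517717]
top [411.0, 235.9] [ 490.  -282.7   28. ]
top [406.1, 192.2] [ 595.8 -274.2   28. ]
side [367.3, 168.4] [ 516.6 -379.    28. ]
side [366.5, 183.9] [ 482.8 -277.6   28. ]
mm [-359.5 -572.7   22.5] units [-1.798 -2.863  0.113] yaw units 4.43 F [-0.6 -0.2 -0.1] T [ 0.02  0.04 -0.04] w 87.2 q7 -0.09 t 1.3 pos [ 266.1 -565.5  222.6] ang -64.8
```

{"fn": "send_rows", "kwargs": {
  "commands": [
    {"x": -0.12, "y": -0.19, "z": 0, "yaw": 0, "grip": 1},
    {"x": -0.12, "y": -0.19, "z": 0, "yaw": 0, "grip": 1},
    {"x": -0.12, "y": -0.19, "z": 0, "yaw": 0, "grip": 1},
    {"x": -0.12, "y": -0.19, "z": 0, "yaw": 0, "grip": 1},
    {"x": -0.12, "y": -0.19, "z": 0, "yaw": 0, "grip": 1}
  ]
}}

```text
clock: 1.8
tool_pos: [387.7, -374.5, 222.8]
tcp_rot: [0.844, -0.536, 0.0, 0.0]
force: [0.9, -0.6, 0.3]
gripper_width: 1.0
```

{"fn": "send_rows", "kwargs": {
  "commands": [
    {"x": -0.12, "y": -0.19, "z": 0, "yaw": 0, "grip": 1},
    {"x": -0.12, "y": -0.19, "z": 0, "yaw": 0, "grip": 1},
    {"x": -0.12, "y": -0.19, "z": 0, "yaw": 0, "grip": 1},
    {"x": -0.12, "y": -0.19, "z": 0, "yaw": 0, "grip": 1},
    {"x": -0.12, "y": -0.19, "z": 0, "yaw": 0, "grip": 1}
  ]
}}

```text
clock: 2.3
tool_pos: [508.5, -185.0, 222.9]
tcp_rot: [0.844, -0.536, 0.0, 0.0]
force: [0.1, -1.1, 0.2]
gripper_width: 0.999
```

{"fn": "send_rows", "kwargs": {
  "commands": [
    {"x": -0.12, "y": -0.19, "z": 0, "yaw": 0, "grip": 0.5},
    {"x": -0.12, "y": -0.19, "z": 0, "yaw": 0, "grip": 0.5},
    {"x": -0.12, "y": -0.19, "z": 0, "yaw": 0, "grip": 0.5},
    {"x": -0.12, "y": -0.19, "z": 0, "yaw": 0, "grip": 0.5},
    {"x": -0.12, "y": -0.19, "z": 0, "yaw": 0, "grip": 0.5}
  ]
}}

```text
clock: 2.8
tool_pos: [629.4, 4.3, 222.7]
tcp_rot: [0.844, -0.536, 0.0, -0.0]
force: [1.1, -0.4, 0.5]
gripper_width: 0.63
```

{"fn": "send_rows", "kwargs": {
  "commands": [
    {"x": 0, "y": 0, "z": 0.1, "yaw": 0.88, "grip": 0.5},
    {"x": 0, "y": 0, "z": 0.1, "yaw": 0.88, "grip": 0.5},
    {"x": 0, "y": 0, "z": 0.1, "yaw": 0.88, "grip": 0.5},
    {"x": 0, "y": 0, "z": 0.1, "yaw": 0.88, "grip": 0.5},
    {"x": 0, "y": 0, "z": 0.1, "yaw": 0.88, "grip": 0.5}
  ]
}}

```text
clock: 3.3
tool_pos: [628.6, 2.8, 121.8]
tcp_rot: [0.725, -0.688, 0.0, 0.0]
force: [-0.2, -0.6, -0.9]
gripper_width: 0.504
```

```bash
python3 -c "
from h import *
delta(632.8,4,50,0.0534+np.pi/2); print(ctrl.get_obs()['q'].round(2))"
```

```text
mm [-1.  -4.2 71.8] units [-0.005 -0.021  0.359] yaw units -0.01 F [-0.2 -0.6 -0.9] T [ 0.05  0.1  -0.03] w 43.9 q7 -1.73 t 3.3 pos [628.6   2.8 121.8] ang -87.0
[ 0.24  0.44 -0.42  1.56  0.19  1.18 -1.73]
```

{"fn": "send_rows", "kwargs": {
  "commands": [
    {"x": -0.005, "y": -0.02, "z": 0.1, "yaw": 0, "grip": 0.5},
    {"x": 0, "y": 0, "z": 0.1, "yaw": 0, "grip": 0.5},
    {"x": 0, "y": 0, "z": 0.1, "yaw": 0, "grip": 0.5},
    {"x": 0, "y": 0, "z": 0.055, "yaw": 0, "grip": 0.5},
    {"x": 0, "y": 0, "z": 0, "yaw": 0, "grip": 0.5}
  ]
}}

```text
clock: 3.8
tool_pos: [631.5, 4.0, 50.0]
tcp_rot: [0.727, -0.687, -0.001, 0.001]
force: [-0.2, 0.9, 0.4]
gripper_width: 0.497
```

{"fn": "send_rows", "kwargs": {
  "commands": [
    {"x": 0, "y": 0, "z": 0, "yaw": 0, "grip": 0},
    {"x": 0, "y": 0, "z": 0, "yaw": 0, "grip": 0},
    {"x": 0, "y": 0, "z": 0, "yaw": 0, "grip": 0},
    {"x": 0, "y": 0, "z": 0, "yaw": 0, "grip": 0},
    {"x": 0, "y": 0, "z": 0, "yaw": 0, "grip": 0}
  ]
}}

```text
clock: 4.3
tool_pos: [632.8, 4.4, 52.1]
tcp_rot: [0.727, -0.687, 0.0, -0.0]
force: [-0.2, -1.7, 1.4]
gripper_width: 0.164
```

```bash
python3 -c "
from h import *
delta(632.8,4,50,0.0534+np.pi/2)"
```

```text
mm [0.4 0.  2.1] units [0.002 0.    0.01 ] yaw units 0.03 F [-0.2 -1.7  1.4] T [-0.53  0.18 -0.07] w 14.2 q7 -1.75 t 4.3 pos [632.8   4.4  52.1] ang -86.8
```

{"fn": "send_rows", "kwargs": {
  "commands": [
    {"x": 0, "y": 0, "z": 0, "yaw": 0.5, "grip": 0},
    {"x": 0, "y": 0, "z": 0, "yaw": 0.5, "grip": 0},
    {"x": 0, "y": 0, "z": 0, "yaw": 0.5, "grip": 0},
    {"x": 0, "y": 0, "z": 0, "yaw": 0, "grip": 0},
    {"x": 0, "y": 0, "z": 0, "yaw": 0, "grip": 0}
  ]
}}

```text
clock: 4.8
tool_pos: [632.8, 4.3, 52.1]
tcp_rot: [-0.681, 0.732, -0.0, 0.0]
force: [-2.0, 0.2, 4.5]
gripper_width: 0.16
```

```bash
python3 -c "
from h import *
delta(632.8,4,50,0.0534+np.pi/2)"
```

```text
mm [ 0.3 -0.   2.1] units [ 0.002 -0.     0.01 ] yaw units -1.45 F [-2.   0.2  4.5] T [0.01 0.41 0.77] w 13.9 q7 -1.87 t 4.8 pos [632.8   4.3  52.1] ang -94.2
```

Turning clockwise met about 0.8 N m, so that way is solid. Trying counter-clockwise.

{"fn": "send_rows", "kwargs": {
  "commands": [
    {"x": 0, "y": 0, "z": 0, "yaw": -0.8, "grip": 0},
    {"x": 0, "y": 0, "z": 0, "yaw": -0.8, "grip": 0},
    {"x": 0, "y": 0, "z": 0, "yaw": -0.8, "grip": 0},
    {"x": 0, "y": 0, "z": 0, "yaw": -0.8, "grip": 0},
    {"x": 0, "y": 0, "z": 0, "yaw": 0, "grip": 0}
  ]
}}

```text
clock: 5.3
tool_pos: [632.8, 4.6, 52.0]
tcp_rot: [0.776, -0.63, -0.0, -0.001]
force: [-1.2, 1.2, 4.5]
gripper_width: 0.159
```

```bash
python3 -c "
from h import *
delta(632.8,4,50,0.0534+np.pi/2)"
```

```text
mm [0.6 0.1 2. ] units [0.003 0.001 0.01 ] yaw units 1.76 F [-1.2  1.2  4.5] T [0.31 0.33 0.1 ] w 13.8 q7 -1.61 t 5.3 pos [632.8   4.6  52. ] ang -78.1
```

{"fn": "send_rows", "kwargs": {
  "commands": [
    {"x": 0, "y": 0, "z": 0, "yaw": -0.9, "grip": 0},
    {"x": 0, "y": 0, "z": 0, "yaw": -0.9, "grip": 0},
    {"x": 0, "y": 0, "z": 0, "yaw": -0.9, "grip": 0},
    {"x": 0, "y": 0, "z": 0, "yaw": -0.9, "grip": 0},
    {"x": 0, "y": 0, "z": 0, "yaw": -0.9, "grip": 0}
  ]
}}

```text
clock: 5.8
tool_pos: [632.6, 5.2, 52.0]
tcp_rot: [0.885, -0.466, -0.0, -0.001]
force: [-2.4, 2.7, 4.8]
gripper_width: 0.16
```

{"fn": "send_rows", "kwargs": {
  "commands": [
    {"x": 0, "y": 0, "z": 0, "yaw": -0.9, "grip": 0},
    {"x": 0, "y": 0, "z": 0, "yaw": -0.9, "grip": 0},
    {"x": 0, "y": 0, "z": 0, "yaw": -0.9, "grip": 0},
    {"x": 0, "y": 0, "z": 0, "yaw": -0.9, "grip": 0},
    {"x": 0, "y": 0, "z": 0, "yaw": -0.9, "grip": 0}
  ]
}}

```text
clock: 6.3
tool_pos: [632.2, 5.6, 52.0]
tcp_rot: [0.959, -0.285, -0.001, -0.001]
force: [-4.9, 3.7, 7.2]
gripper_width: 0.159
```

```bash
python3 -c "
from h import *
delta(632.8,4,50,0.0534+np.pi/2)"
```

```text
mm [1.4 1.  2. ] units [0.007 0.005 0.01 ] yaw units 10.77 F [-4.9  3.7  7.2] T [ 0.85  1.01 -0.14] w 13.8 q7 -0.88 t 6.3 pos [632.2   5.6  52. ] ang -33.1
```

{"fn": "send_rows", "kwargs": {
  "commands": [
    {"x": 0, "y": 0, "z": 0, "yaw": -0.9, "grip": 0},
    {"x": 0, "y": 0, "z": 0, "yaw": -0.9, "grip": 0},
    {"x": 0, "y": 0, "z": 0, "yaw": -0.9, "grip": 0},
    {"x": 0, "y": 0, "z": 0, "yaw": -0.9, "grip": 0},
    {"x": 0, "y": 0, "z": 0, "yaw": -0.9, "grip": 0}
  ]
}}

```text
clock: 6.8
tool_pos: [631.6, 5.8, 52.0]
tcp_rot: [0.996, -0.092, -0.001, -0.001]
force: [-7.7, 4.0, 8.8]
gripper_width: 0.162
```

{"fn": "send_rows", "kwargs": {
  "commands": [
    {"x": 0, "y": 0, "z": 0, "yaw": -0.5, "grip": 0},
    {"x": 0, "y": 0, "z": 0, "yaw": -0.2, "grip": 0},
    {"x": 0, "y": 0, "z": 0, "yaw": -0.2, "grip": 0},
    {"x": 0, "y": 0, "z": 0, "yaw": 0, "grip": 0},
    {"x": 0, "y": 0, "z": 0, "yaw": 0, "grip": 0}
  ]
}}

```text
clock: 7.3
tool_pos: [631.6, 5.8, 52.0]
tcp_rot: [0.999, -0.055, -0.001, -0.001]
force: [-8.1, 4.2, 10.2]
gripper_width: 0.157
```

```bash
python3 -c "
from h import *
delta(632.8,4,50,0.0534+np.pi/2)"
```

```text
mm [1.4 1.7 2. ] units [0.007 0.008 0.01 ] yaw units 16.13 F [-8.1  4.2 10.2] T [ 0.96  1.6  -0.51] w 13.6 q7 -0.45 t 7.3 pos [631.6   5.8  52. ] ang -6.3
```

The nut is undone: about 81° turned, then solid at the end stop. Releasing, rising, and moving towards the bar.

{"fn": "send_rows", "kwargs": {
  "commands": [
    {"x": 0, "y": 0, "z": 0, "yaw": 0.2, "grip": 0.5},
    {"x": 0, "y": 0, "z": 0, "yaw": 0, "grip": 0.5},
    {"x": 0, "y": 0, "z": 0, "yaw": 0, "grip": 0.5},
    {"x": 0, "y": 0, "z": -0.1, "yaw": 0, "grip": 0.5},
    {"x": 0, "y": 0, "z": -0.2, "yaw": 0, "grip": 0.5}
  ]
}}

```text
clock: 7.8
tool_pos: [630.6, 3.3, 109.1]
tcp_rot: [0.998, -0.064, -0.003, 0.0]
force: [0.7, -0.9, 0.3]
gripper_width: 0.473
```

{"fn": "send_rows", "kwargs": {
  "commands": [
    {"x": 0, "y": 0, "z": -0.2, "yaw": 0.9, "grip": 0.6},
    {"x": 0, "y": 0, "z": -0.1, "yaw": 0.9, "grip": 0.6},
    {"x": 0, "y": 0, "z": 0, "yaw": 0.9, "grip": 0.6},
    {"x": 0, "y": 0, "z": 0, "yaw": 0.9, "grip": 0.6},
    {"x": 0, "y": 0, "z": 0, "yaw": 0.9, "grip": 0.6}
  ]
}}

```text
clock: 8.3
tool_pos: [632.7, 3.7, 171.6]
tcp_rot: [0.966, -0.259, 0.0, 0.0]
force: [0.1, -0.2, -0.1]
gripper_width: 0.603
```

{"fn": "send_rows", "kwargs": {
  "commands": [
    {"x": 0, "y": 0, "z": 0, "yaw": 1, "grip": 0.6},
    {"x": 0, "y": 0, "z": 0, "yaw": 1, "grip": 0.6},
    {"x": 0, "y": 0, "z": 0, "yaw": 1, "grip": 0.6},
    {"x": 0, "y": 0, "z": 0, "yaw": 1, "grip": 0.6},
    {"x": 0, "y": 0, "z": 0, "yaw": 1, "grip": 0.6}
  ]
}}

```text
clock: 8.8
tool_pos: [632.6, 3.7, 171.4]
tcp_rot: [0.887, -0.462, 0.0, 0.0]
force: [-0.3, -0.5, 0.0]
gripper_width: 0.599
```

{"fn": "send_rows", "kwargs": {
  "commands": [
    {"x": 0, "y": 0, "z": 0, "yaw": 1, "grip": 0.6},
    {"x": 0, "y": 0, "z": 0, "yaw": 1, "grip": 0.6},
    {"x": 0, "y": 0, "z": 0, "yaw": 1, "grip": 0.6},
    {"x": 0, "y": 0, "z": 0, "yaw": 1, "grip": 0.6},
    {"x": 0, "y": 0, "z": 0, "yaw": 1, "grip": 0.6}
  ]
}}

```text
clock: 9.3
tool_pos: [632.6, 3.8, 171.4]
tcp_rot: [0.766, -0.643, 0.0, 0.0]
force: [0.4, -0.6, -0.1]
gripper_width: 0.599
```

Run:
```python
from h import *
f=grab_frame("top"); cv2.imwrite("pics/top1.png",f[:,:,::-1])
d=cut_out("bar","top")[0]; r=cv2.minAreaRect(np.argwhere(d["mask"])[:,::-1].astype(np.float32)); print(cv2.boxPoints(r).round(1).tolist())
delta(557.4,-174.3,100,0.107+np.pi/2)
```

```text
[[356.29998779296875, 178.3000030517578], [366.6000061035156, 177.0], [374.20001220703125, 237.6999969482422], [363.8999938964844, 239.0]]
mm [162.1 105.3  71.5] units [0.811 0.526 0.357] yaw units 0.8 F [ 0.7 -0.3 -0.6] T [-0.02  0.02  0.07] w 52.3 q7 -1.61 t 9.4 pos [632.6   3.8 171.4] ang -79.9
```

{"fn": "send_rows", "kwargs": {
  "commands": [
    {"x": 0.16, "y": 0.105, "z": 0.07, "yaw": 0, "grip": 0.6},
    {"x": 0.16, "y": 0.105, "z": 0.07, "yaw": 0, "grip": 0.6},
    {"x": 0.16, "y": 0.105, "z": 0.07, "yaw": 0, "grip": 0.6},
    {"x": 0.16, "y": 0.105, "z": 0.07, "yaw": 0, "grip": 0.6},
    {"x": 0.16, "y": 0.105, "z": 0.07, "yaw": 0.8, "grip": 0.6}
  ]
}}

```text
clock: 9.9
tool_pos: [556.7, -173.5, 101.0]
tcp_rot: [0.745, -0.667, 0.0, 0.0]
force: [1.1, -0.4, 0.2]
gripper_width: 0.6
```

{"fn": "send_rows", "kwargs": {
  "commands": [
    {"x": 0, "y": 0, "z": 0.1, "yaw": 0, "grip": 0.6},
    {"x": 0, "y": 0, "z": 0.1, "yaw": 0, "grip": 0.6},
    {"x": 0, "y": 0, "z": 0.1, "yaw": 0, "grip": 0.6},
    {"x": 0, "y": 0, "z": 0, "yaw": 0, "grip": 0.6},
    {"x": 0, "y": 0, "z": 0, "yaw": 0, "grip": 0.6}
  ]
}}

```text
clock: 10.4
tool_pos: [557.6, -171.9, 41.8]
tcp_rot: [0.745, -0.667, -0.0, 0.0]
force: [0.1, 0.3, -0.3]
gripper_width: 0.602
```

```bash
python3 -c "
from h import *
delta(557.4,-174.3,6,0.107+np.pi/2)"
```

```text
mm [ 2.3  0.4 35.8] units [0.012 0.002 0.179] yaw units 0.03 F [ 0.1  0.3 -0.3] T [-0.01  0.02 -0.01] w 52.3 q7 -1.39 t 10.4 pos [ 557.6 -171.9   41.8] ang -83.7
```

{"fn": "send_rows", "kwargs": {
  "commands": [
    {"x": 0.01, "y": 0, "z": 0.09, "yaw": 0, "grip": 0.6},
    {"x": 0, "y": 0, "z": 0.085, "yaw": 0, "grip": 0.6},
    {"x": 0, "y": 0, "z": 0, "yaw": 0, "grip": 0.6},
    {"x": 0, "y": 0, "z": 0, "yaw": 0, "grip": 0},
    {"x": 0, "y": 0, "z": 0, "yaw": 0, "grip": 0}
  ]
}}

```text
clock: 10.9
tool_pos: [558.8, -174.1, 8.2]
tcp_rot: [0.744, -0.668, 0.001, -0.0]
force: [0.1, -0.8, -0.5]
gripper_width: 0.493
```

{"fn": "send_rows", "kwargs": {
  "commands": [
    {"x": 0, "y": 0, "z": 0, "yaw": 0, "grip": 0},
    {"x": 0, "y": 0, "z": 0, "yaw": 0, "grip": 0},
    {"x": 0, "y": 0, "z": 0, "yaw": 0, "grip": 0},
    {"x": 0, "y": 0, "z": 0, "yaw": 0, "grip": 0},
    {"x": 0, "y": 0, "z": 0, "yaw": 0, "grip": 0}
  ]
}}

```text
clock: 11.4
tool_pos: [558.0, -174.1, 7.0]
tcp_rot: [0.744, -0.668, 0.0, -0.0]
force: [-2.3, 0.1, 6.2]
gripper_width: 0.253
```

{"fn": "send_rows", "kwargs": {
  "commands": [
    {"x": 0, "y": 0, "z": -0.1, "yaw": 0, "grip": 0},
    {"x": 0, "y": 0, "z": -0.15, "yaw": 0, "grip": 0},
    {"x": 0, "y": 0, "z": -0.15, "yaw": 0, "grip": 0},
    {"x": 0, "y": 0, "z": 0, "yaw": 0, "grip": 0},
    {"x": 0, "y": 0, "z": 0, "yaw": 0, "grip": 0}
  ]
}}

```text
clock: 11.9
tool_pos: [557.8, -174.0, 86.6]
tcp_rot: [0.744, -0.668, 0.0, -0.0]
force: [-0.4, 0.4, -0.9]
gripper_width: 0.247
```

```bash
python3 -c "
from h import *
delta(557.4,-174.3,6,0.107+np.pi/2)"
```

```text
mm [ 0.2  0.5 80.6] units [0.001 0.002 0.403] yaw units 0.01 F [-0.4  0.4 -0.9] T [0.01 0.02 0.04] w 21.5 q7 -1.37 t 11.9 pos [ 557.8 -174.    86.6] ang -83.8
```

{"fn": "send_rows", "kwargs": {
  "commands": [
    {"x": 0, "y": 0, "z": 0, "yaw": -0.8, "grip": 0},
    {"x": 0, "y": 0, "z": 0, "yaw": -0.9, "grip": 0},
    {"x": 0, "y": 0, "z": 0, "yaw": -0.9, "grip": 0},
    {"x": 0, "y": 0, "z": 0, "yaw": -0.9, "grip": 0},
    {"x": 0, "y": 0, "z": 0, "yaw": -0.9, "grip": 0}
  ]
}}

```text
clock: 12.4
tool_pos: [556.6, -173.7, 84.6]
tcp_rot: [0.859, -0.512, -0.001, 0.0]
force: [-0.2, -0.0, -1.1]
gripper_width: 0.253
```

{"fn": "send_rows", "kwargs": {
  "commands": [
    {"x": 0, "y": 0, "z": 0, "yaw": -0.9, "grip": 0},
    {"x": 0, "y": 0, "z": 0, "yaw": -0.9, "grip": 0},
    {"x": 0, "y": 0, "z": 0, "yaw": -0.9, "grip": 0},
    {"x": 0, "y": 0, "z": 0, "yaw": -0.9, "grip": 0},
    {"x": 0, "y": 0, "z": 0, "yaw": -0.9, "grip": 0}
  ]
}}

```text
clock: 12.9
tool_pos: [556.7, -173.7, 84.7]
tcp_rot: [0.942, -0.335, -0.001, -0.0]
force: [0.2, 0.4, -2.1]
gripper_width: 0.248
```

{"fn": "send_rows", "kwargs": {
  "commands": [
    {"x": 0, "y": 0, "z": 0, "yaw": -0.9, "grip": 0},
    {"x": 0, "y": 0, "z": 0, "yaw": -0.9, "grip": 0},
    {"x": 0, "y": 0, "z": 0, "yaw": -0.9, "grip": 0},
    {"x": 0, "y": 0, "z": 0, "yaw": -0.9, "grip": 0},
    {"x": 0, "y": 0, "z": 0, "yaw": -0.9, "grip": 0}
  ]
}}

```text
clock: 13.4
tool_pos: [556.7, -173.6, 84.7]
tcp_rot: [0.99, -0.144, -0.001, -0.0]
force: [-0.8, 0.1, -1.3]
gripper_width: 0.255
```

{"fn": "send_rows", "kwargs": {
  "commands": [
    {"x": 0, "y": 0, "z": 0, "yaw": -0.9, "grip": 0},
    {"x": 0, "y": 0, "z": 0, "yaw": -0.9, "grip": 0},
    {"x": 0, "y": 0, "z": 0, "yaw": -0.9, "grip": 0},
    {"x": 0, "y": 0, "z": 0, "yaw": -0.9, "grip": 0},
    {"x": 0, "y": 0, "z": 0, "yaw": -0.4, "grip": 0}
  ]
}}

```text
clock: 13.9
tool_pos: [556.7, -173.7, 84.6]
tcp_rot: [1.0, 0.029, -0.001, -0.001]
force: [-0.5, -0.9, -1.5]
gripper_width: 0.249
```

Run:
```python
from h import *
delta(568.8,-56.5,22,0.0534)
f=grab_frame("side"); cv2.imwrite("pics/s2.png",cv2.resize(f[120:280,210:430,::-1],None,fx=3.5,fy=3.5))
```

```text
mm [  19.2 -116.1   62.8] units [ 0.096 -0.581  0.314] yaw units 0.06 F [-0.5 -0.9 -1.5] T [ 0.05 -0.1  -0.01] w 21.7 q7 0.06 t 13.9 pos [ 556.7 -173.7   84.6] ang 3.4
```

View pics/s2.png

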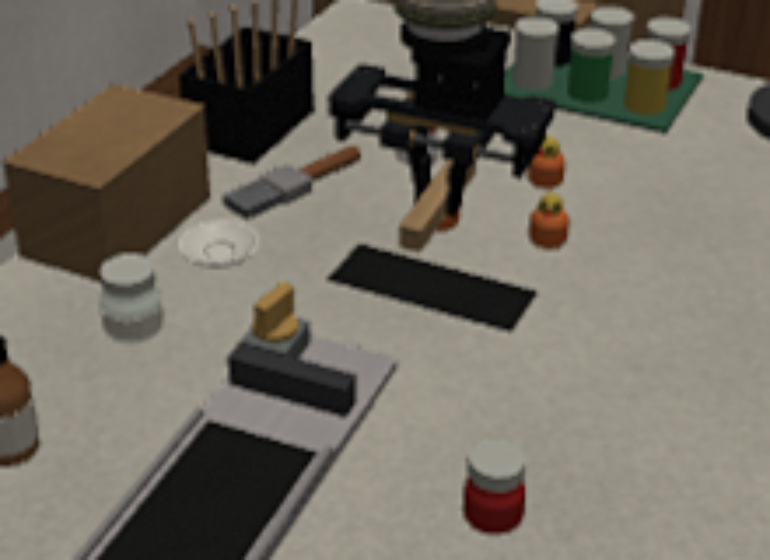

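The side view shows the bar held level and pointing along the jig, with the nut turned. Moving in behind the strike plate.

{"fn": "send_rows", "kwargs": {
  "commands": [
    {"x": 0.02, "y": -0.12, "z": 0, "yaw": 0, "grip": 0},
    {"x": 0.02, "y": -0.12, "z": 0, "yaw": 0, "grip": 0},
    {"x": 0.02, "y": -0.12, "z": 0, "yaw": 0, "grip": 0},
    {"x": 0.02, "y": -0.12, "z": 0, "yaw": 0, "grip": 0},
    {"x": 0.016, "y": -0.1, "z": 0, "yaw": 0.06, "grip": 0}
  ]
}}

```text
clock: 14.45
tool_pos: [569.6, -55.4, 85.2]
tcp_rot: [1.0, 0.025, -0.001, -0.0]
force: [1.0, 0.3, -1.1]
gripper_width: 0.253
```

{"fn": "send_rows", "kwargs": {
  "commands": [
    {"x": 0, "y": 0, "z": 0.1, "yaw": 0, "grip": 0},
    {"x": 0, "y": 0, "z": 0.1, "yaw": 0, "grip": 0},
    {"x": 0, "y": 0, "z": 0.1, "yaw": 0, "grip": 0},
    {"x": 0, "y": 0, "z": 0.015, "yaw": 0, "grip": 0},
    {"x": 0, "y": 0, "z": 0, "yaw": 0, "grip": 0}
  ]
}}

```text
clock: 14.95
tool_pos: [569.6, -56.8, 22.6]
tcp_rot: [1.0, 0.025, -0.001, -0.0]
force: [0.1, -0.5, -0.2]
gripper_width: 0.25
```

Run:
```python
from h import *
delta(568.8,-56.5,22,0.0534)
```

```text
mm [-0.8 -0.4  0.6] units [-0.004 -0.002  0.003] yaw units -0.04 F [ 0.1 -0.5 -0.2] T [ 0.05 -0.14  0.03] w 21.7 q7 -0.2 t 14.9 pos [569.6 -56.8  22.6] ang 2.9
```

{"fn": "send_rows", "kwargs": {
  "commands": [
    {"x": 0, "y": -0.015, "z": 0, "yaw": 0, "grip": 0},
    {"x": 0, "y": -0.015, "z": 0, "yaw": 0, "grip": 0},
    {"x": 0, "y": -0.015, "z": 0, "yaw": 0, "grip": 0},
    {"x": 0, "y": -0.01, "z": 0, "yaw": 0, "grip": 0},
    {"x": 0, "y": -0.01, "z": 0, "yaw": 0, "grip": 0}
  ]
}}

```text
clock: 15.45
tool_pos: [569.9, -43.8, 23.8]
tcp_rot: [1.0, 0.025, 0.0, 0.0]
force: [0.5, 0.4, -0.7]
gripper_width: 0.251
```

{"fn": "send_rows", "kwargs": {
  "commands": [
    {"x": 0, "y": -0.01, "z": 0, "yaw": 0, "grip": 0},
    {"x": 0, "y": -0.01, "z": 0, "yaw": 0, "grip": 0},
    {"x": 0, "y": -0.01, "z": 0, "yaw": 0, "grip": 0},
    {"x": 0, "y": -0.01, "z": 0, "yaw": 0, "grip": 0},
    {"x": 0, "y": -0.01, "z": 0, "yaw": 0, "grip": 0}
  ]
}}

```text
clock: 15.95
tool_pos: [569.3, -35.5, 23.6]
tcp_rot: [1.0, 0.025, -0.0, 0.001]
force: [0.2, -5.1, -1.1]
gripper_width: 0.251
```

{"fn": "send_rows", "kwargs": {
  "commands": [
    {"x": 0, "y": -0.01, "z": 0, "yaw": 0, "grip": 0},
    {"x": 0, "y": -0.01, "z": 0, "yaw": 0, "grip": 0},
    {"x": 0, "y": -0.01, "z": 0, "yaw": 0, "grip": 0},
    {"x": 0, "y": -0.01, "z": 0, "yaw": 0, "grip": 0},
    {"x": 0, "y": -0.01, "z": 0, "yaw": 0, "grip": 0}
  ]
}}

```text
clock: 16.45
tool_pos: [568.8, -25.6, 23.6]
tcp_rot: [1.0, 0.025, -0.0, 0.001]
force: [-0.7, -4.9, -0.4]
gripper_width: 0.248
```

Run:
```python
from h import *
delta(568.8,-56.5,22,0.0534)
```

```text
mm [-1.5 30.8  1.6] units [-0.008  0.154  0.008] yaw units -0.05 F [-0.7 -4.9 -0.4] T [-1.09 -0.05 -0.01] w 21.6 q7 -0.26 t 16.4 pos [568.8 -25.6  23.6] ang 2.8
```

{"fn": "send_rows", "kwargs": {
  "commands": [
    {"x": 0, "y": -0.01, "z": 0, "yaw": 0, "grip": 0},
    {"x": 0, "y": -0.01, "z": 0, "yaw": 0, "grip": 0},
    {"x": 0, "y": -0.01, "z": 0, "yaw": 0, "grip": 0},
    {"x": 0, "y": -0.01, "z": 0, "yaw": 0, "grip": 0},
    {"x": 0, "y": -0.01, "z": 0, "yaw": 0, "grip": 0}
  ]
}}

```text
clock: 16.95
tool_pos: [568.3, -15.6, 23.5]
tcp_rot: [1.0, 0.025, -0.0, 0.001]
force: [-0.7, -5.7, 0.1]
gripper_width: 0.249
```

{"fn": "send_rows", "kwargs": {
  "commands": [
    {"x": 0, "y": -0.005, "z": 0, "yaw": 0, "grip": 0},
    {"x": 0, "y": -0.005, "z": 0, "yaw": 0, "grip": 0},
    {"x": 0, "y": -0.005, "z": 0, "yaw": 0, "grip": 0},
    {"x": 0, "y": -0.005, "z": 0, "yaw": 0, "grip": 0},
    {"x": 0, "y": -0.005, "z": 0, "yaw": 0, "grip": 0}
  ]
}}

```text
clock: 17.45
tool_pos: [568.0, -10.4, 23.5]
tcp_rot: [1.0, 0.025, -0.0, 0.001]
force: [-0.2, -5.7, 0.9]
gripper_width: 0.248
```

Run:
```python
from h import *
delta(568.8,-56.5,22,0.0534)
```

```text
mm [-1.5 46.1  1.6] units [-0.008  0.231  0.008] yaw units -0.05 F [-0.2 -5.7  0.9] T [-1.09 -0.03 -0.02] w 21.6 q7 -0.29 t 17.4 pos [568.  -10.4  23.5] ang 2.8
```

{"fn": "send_rows", "kwargs": {
  "commands": [
    {"x": 0, "y": -0.005, "z": 0, "yaw": 0, "grip": 0},
    {"x": 0, "y": -0.005, "z": 0, "yaw": 0, "grip": 0},
    {"x": 0, "y": -0.005, "z": 0, "yaw": 0, "grip": 0},
    {"x": 0, "y": -0.005, "z": 0, "yaw": 0, "grip": 0},
    {"x": 0, "y": 0, "z": 0, "yaw": 0, "grip": 0}
  ]
}}

```text
clock: 17.95
tool_pos: [567.9, -6.1, 23.6]
tcp_rot: [1.0, 0.025, -0.0, 0.001]
force: [-0.2, -5.2, 0.5]
gripper_width: 0.251
```

{"fn": "send_rows", "kwargs": {
  "commands": [
    {"x": 0, "y": -0.005, "z": 0, "yaw": 0, "grip": 0},
    {"x": 0, "y": -0.005, "z": 0, "yaw": 0, "grip": 0},
    {"x": 0, "y": -0.005, "z": 0, "yaw": 0, "grip": 0},
    {"x": 0, "y": 0, "z": 0, "yaw": 0, "grip": 0},
    {"x": 0, "y": 0, "z": 0, "yaw": 0, "grip": 0}
  ]
}}

```text
clock: 18.45
tool_pos: [567.7, -3.9, 23.6]
tcp_rot: [1.0, 0.025, -0.0, 0.001]
force: [-0.5, -8.4, 1.0]
gripper_width: 0.249
```

{"fn": "send_rows", "kwargs": {
  "commands": [
    {"x": 0, "y": -0.005, "z": 0, "yaw": 0, "grip": 0},
    {"x": 0, "y": -0.005, "z": 0, "yaw": 0, "grip": 0},
    {"x": 0, "y": -0.005, "z": 0, "yaw": 0, "grip": 0},
    {"x": 0, "y": 0, "z": 0, "yaw": 0, "grip": 0},
    {"x": 0, "y": 0, "z": 0, "yaw": 0, "grip": 0}
  ]
}}

```text
clock: 18.95
tool_pos: [567.7, -3.8, 23.6]
tcp_rot: [1.0, 0.023, -0.0, 0.003]
force: [-0.3, -15.9, 2.4]
gripper_width: 0.249
```

The fence is on its stop: 16 N and no further movement. Retreating and taking the bar back to the mat.

{"fn": "send_rows", "kwargs": {
  "commands": [
    {"x": 0, "y": 0.03, "z": 0, "yaw": 0, "grip": 0},
    {"x": 0, "y": 0.05, "z": 0, "yaw": 0, "grip": 0},
    {"x": 0, "y": 0.1, "z": 0, "yaw": 0, "grip": 0},
    {"x": 0, "y": 0.05, "z": -0.1, "yaw": 0, "grip": 0},
    {"x": 0, "y": 0, "z": -0.2, "yaw": 0, "grip": 0}
  ]
}}

```text
clock: 19.45
tool_pos: [567.8, -47.0, 81.4]
tcp_rot: [1.0, 0.024, -0.003, -0.001]
force: [-0.1, -0.3, -0.6]
gripper_width: 0.252
```

{"fn": "send_rows", "kwargs": {
  "commands": [
    {"x": -0.02, "y": 0.12, "z": -0.1, "yaw": 0, "grip": 0},
    {"x": -0.02, "y": 0.12, "z": 0, "yaw": 0, "grip": 0},
    {"x": -0.02, "y": 0.12, "z": 0, "yaw": 0, "grip": 0},
    {"x": -0.02, "y": 0.12, "z": 0, "yaw": 0.9, "grip": 0},
    {"x": -0.01, "y": 0.1, "z": 0, "yaw": 0.9, "grip": 0}
  ]
}}

```text
clock: 19.95
tool_pos: [555.8, -163.4, 103.3]
tcp_rot: [0.998, -0.057, -0.0, -0.0]
force: [-0.3, -0.7, -1.7]
gripper_width: 0.251
```

{"fn": "send_rows", "kwargs": {
  "commands": [
    {"x": 0, "y": 0, "z": 0, "yaw": 0.9, "grip": 0},
    {"x": 0, "y": 0, "z": 0, "yaw": 0.9, "grip": 0},
    {"x": 0, "y": 0, "z": 0, "yaw": 0.9, "grip": 0},
    {"x": 0, "y": 0, "z": 0, "yaw": 0.9, "grip": 0},
    {"x": 0, "y": 0, "z": 0, "yaw": 0.9, "grip": 0}
  ]
}}

```text
clock: 20.45
tool_pos: [556.1, -161.8, 103.3]
tcp_rot: [0.968, -0.25, -0.0, -0.0]
force: [-0.7, -0.5, -1.4]
gripper_width: 0.251
```

{"fn": "send_rows", "kwargs": {
  "commands": [
    {"x": 0, "y": 0, "z": 0, "yaw": 0.9, "grip": 0},
    {"x": 0, "y": 0, "z": 0, "yaw": 0.9, "grip": 0},
    {"x": 0, "y": 0, "z": 0, "yaw": 0.9, "grip": 0},
    {"x": 0, "y": 0, "z": 0, "yaw": 0.9, "grip": 0},
    {"x": 0, "y": 0, "z": 0, "yaw": 0.9, "grip": 0}
  ]
}}

```text
clock: 20.95
tool_pos: [556.1, -161.8, 103.2]
tcp_rot: [0.901, -0.434, -0.0, -0.0]
force: [-0.1, -0.3, -1.5]
gripper_width: 0.251
```

{"fn": "send_rows", "kwargs": {
  "commands": [
    {"x": 0, "y": 0, "z": 0, "yaw": 0.9, "grip": 0},
    {"x": 0, "y": 0, "z": 0, "yaw": 0.9, "grip": 0},
    {"x": 0, "y": 0, "z": 0, "yaw": 0.9, "grip": 0},
    {"x": 0, "y": 0, "z": 0, "yaw": 0.9, "grip": 0},
    {"x": 0, "y": 0, "z": 0, "yaw": 0.9, "grip": 0}
  ]
}}

```text
clock: 21.45
tool_pos: [556.1, -161.8, 103.3]
tcp_rot: [0.799, -0.602, -0.0, -0.0]
force: [0.1, -0.5, -1.3]
gripper_width: 0.25
```

Run:
```python
from h import *
delta(558.2,-165.1,7.5,0.0084+np.pi/2)
f=grab_frame("side"); cv2.imwrite("pics/s3.png",cv2.resize(f[110:290,210:430,::-1],None,fx=3.3,fy=3.3))
```

```text
mm [ 3.8 -1.1 95.8] units [ 0.019 -0.005  0.479] yaw units 3.11 F [ 0.1 -0.5 -1.3] T [0.03 0.06 0.01] w 21.7 q7 -1.22 t 21.4 pos [ 556.1 -161.8  103.3] ang -74.0
```

View pics/s3.png

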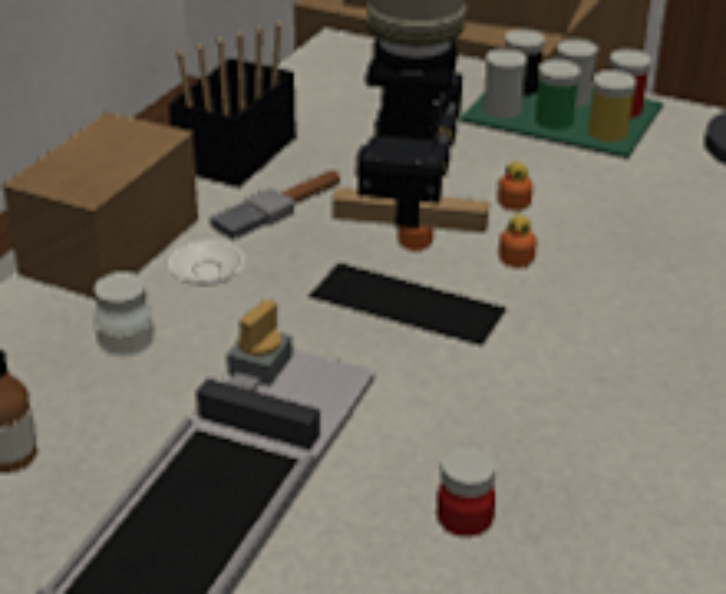

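The fence is forward near the bed and the bar is still level in the grip. Lowering it onto the mat.

{"fn": "send_rows", "kwargs": {
  "commands": [
    {"x": 0.015, "y": 0, "z": 0.1, "yaw": 0.8, "grip": 0},
    {"x": 0, "y": 0, "z": 0.1, "yaw": 0.8, "grip": 0},
    {"x": 0, "y": 0, "z": 0.1, "yaw": 0.8, "grip": 0},
    {"x": 0, "y": 0, "z": 0.1, "yaw": 0.7, "grip": 0},
    {"x": 0, "y": 0, "z": 0, "yaw": 0, "grip": 0}
  ]
}}

```text
clock: 22.0
tool_pos: [555.0, -164.2, 20.8]
tcp_rot: [0.712, -0.702, -0.002, 0.001]
force: [-0.7, -0.1, -0.5]
gripper_width: 0.248
```

{"fn": "send_rows", "kwargs": {
  "commands": [
    {"x": 0, "y": 0, "z": 0.03, "yaw": 0, "grip": 0},
    {"x": 0, "y": 0, "z": 0.03, "yaw": 0, "grip": 0},
    {"x": 0, "y": 0, "z": 0.015, "yaw": 0, "grip": 0},
    {"x": 0, "y": 0, "z": 0, "yaw": 0, "grip": 0},
    {"x": 0, "y": 0, "z": 0, "yaw": 0, "grip": 0}
  ]
}}

```text
clock: 22.5
tool_pos: [557.3, -164.6, 8.9]
tcp_rot: [0.713, -0.701, 0.0, -0.0]
force: [0.1, 0.3, -0.8]
gripper_width: 0.249
```

Run:
```python
from h import *
delta(558.2,-165.1,7.5,0.0084+np.pi/2)
```

```text
mm [ 0.5 -0.9  1.4] units [ 0.002 -0.005  0.007] yaw units 0.09 F [ 0.1  0.3 -0.8] T [ 0.01  0.05 -0.03] w 21.7 q7 -1.51 t 22.5 pos [ 557.3 -164.6    8.9] ang -89.1
```

{"fn": "send_rows", "kwargs": {
  "commands": [
    {"x": 0, "y": 0, "z": 0.01, "yaw": 0, "grip": 0},
    {"x": 0, "y": 0, "z": 0, "yaw": 0, "grip": 0.6},
    {"x": 0, "y": 0, "z": 0, "yaw": 0, "grip": 0.6},
    {"x": 0, "y": 0, "z": 0, "yaw": 0, "grip": 0.6},
    {"x": 0, "y": 0, "z": 0, "yaw": 0, "grip": 0.6}
  ]
}}

```text
clock: 23.0
tool_pos: [557.1, -164.6, 6.6]
tcp_rot: [0.713, -0.702, 0.0, -0.0]
force: [-0.6, 0.1, -0.8]
gripper_width: 0.53
```

{"fn": "send_rows", "kwargs": {
  "commands": [
    {"x": 0, "y": 0, "z": -0.1, "yaw": 0, "grip": 0.6},
    {"x": 0, "y": 0, "z": -0.2, "yaw": 0, "grip": 0.6},
    {"x": 0, "y": 0, "z": -0.2, "yaw": -0.9, "grip": 0.6},
    {"x": 0, "y": 0, "z": -0.1, "yaw": -1, "grip": 0.6},
    {"x": 0, "y": 0, "z": 0, "yaw": -1, "grip": 0.6}
  ]
}}

```text
clock: 23.5
tool_pos: [559.0, -165.0, 130.4]
tcp_rot: [0.797, -0.605, 0.003, -0.001]
force: [-0.8, 0.2, -0.2]
gripper_width: 0.599
```

{"fn": "send_rows", "kwargs": {
  "commands": [
    {"x": 0, "y": 0, "z": 0, "yaw": -1, "grip": 0.5},
    {"x": 0, "y": 0, "z": 0, "yaw": -1, "grip": 0.5},
    {"x": 0, "y": 0, "z": 0, "yaw": -1, "grip": 0.5},
    {"x": 0, "y": 0, "z": 0, "yaw": -1, "grip": 0.5},
    {"x": 0, "y": 0, "z": 0, "yaw": -1, "grip": 0.5}
  ]
}}

```text
clock: 24.0
tool_pos: [557.0, -164.6, 126.5]
tcp_rot: [0.909, -0.418, 0.0, 0.0]
force: [0.4, 0.8, -0.3]
gripper_width: 0.503
```

{"fn": "send_rows", "kwargs": {
  "commands": [
    {"x": 0, "y": 0, "z": 0, "yaw": -1, "grip": 0.5},
    {"x": 0, "y": 0, "z": 0, "yaw": -1, "grip": 0.5},
    {"x": 0, "y": 0, "z": 0, "yaw": -1, "grip": 0.5},
    {"x": 0, "y": 0, "z": 0, "yaw": -1, "grip": 0.5},
    {"x": 0, "y": 0, "z": 0, "yaw": -1, "grip": 0.5}
  ]
}}

```text
clock: 24.5
tool_pos: [557.0, -164.6, 126.6]
tcp_rot: [0.977, -0.211, 0.0, 0.0]
force: [-0.3, -0.1, -0.2]
gripper_width: 0.504
```

{"fn": "send_rows", "kwargs": {
  "commands": [
    {"x": 0.07, "y": -0.22, "z": 0, "yaw": -1, "grip": 0.5},
    {"x": 0.07, "y": -0.22, "z": 0, "yaw": -1, "grip": 0.5},
    {"x": 0.07, "y": -0.22, "z": 0, "yaw": -1, "grip": 0.5},
    {"x": 0.07, "y": -0.22, "z": 0, "yaw": -0.6, "grip": 0.5},
    {"x": 0, "y": 0, "z": 0, "yaw": 0, "grip": 0.5}
  ]
}}

```text
clock: 25.0
tool_pos: [662.9, -4.6, 126.5]
tcp_rot: [0.999, -0.052, 0.0, -0.003]
force: [-0.3, 0.7, -0.7]
gripper_width: 0.498
```

Run:
```python
from h import *
delta(632.4,4.8,52,np.radians(-6.5))
f=grab_frame("top"); cv2.imwrite("pics/top4.png",f[:,:,::-1])
for d in search_frame("bird1","top")[:4]: print(d["confidence"],d["at"],px2w("top",d["at"],28).round(1))
d=cut_out("bar","top")[0]; r=cv2.minAreaRect(np.argwhere(d["mask"])[:,::-1].astype(np.float32)); print(d["confidence"],[px2w("top",p,29)[:2].round(0) for p in cv2.boxPoints(r)])
```

```text
mm [-31.3  -5.8  74.5] units [-0.157 -0.029  0.372] yaw units 0.1 F [-0.3  0.7 -0.7] T [ 0.08  0.   -0.06] w 43.4 q7 -0.39 t 25.0 pos [662.9  -4.6 126.5] ang -6.0
0.78 [412.4, 237.3] [ 486.6 -286.    28. ]
0.76 [457.6, 221.2] [ 524.4 -395.3   28. ]
0.75 [403.8, 194.6] [ 590.  -268.5   28. ]
0.91 [array([ 632., -153.]), array([ 632., -177.]), array([ 483., -178.]), array([ 483., -153.])]
```

{"fn": "send_rows", "kwargs": {
  "commands": [
    {"x": -0.157, "y": -0.029, "z": 0, "yaw": 0.1, "grip": 0.5},
    {"x": 0, "y": 0, "z": 0.12, "yaw": 0, "grip": 0.5},
    {"x": 0, "y": 0, "z": 0.12, "yaw": 0, "grip": 0.5},
    {"x": 0, "y": 0, "z": 0.08, "yaw": 0, "grip": 0.5},
    {"x": 0, "y": 0, "z": 0, "yaw": 0, "grip": 0.5}
  ]
}}

```text
clock: 25.65
tool_pos: [629.7, -5.9, 60.3]
tcp_rot: [0.998, -0.063, -0.002, 0.0]
force: [-0.1, -0.4, -0.6]
gripper_width: 0.5
```

Run:
```python
from h import *
delta(632.4,4.8,52,np.radians(-6.5))
```

```text
mm [  1.4 -10.9   8.3] units [ 0.007 -0.055  0.042] yaw units -0.14 F [-0.1 -0.4 -0.6] T [-0.04 -0.06 -0.01] w 43.5 q7 -0.44 t 25.6 pos [629.7  -5.9  60.3] ang -7.2
```

{"fn": "send_rows", "kwargs": {
  "commands": [
    {"x": 0.007, "y": -0.055, "z": 0, "yaw": -0.1, "grip": 0.5},
    {"x": 0, "y": 0, "z": 0.04, "yaw": 0, "grip": 0.5},
    {"x": 0, "y": 0, "z": 0, "yaw": 0, "grip": 0.5},
    {"x": 0, "y": 0, "z": 0, "yaw": 0, "grip": 0.5},
    {"x": 0, "y": 0, "z": 0, "yaw": 0, "grip": 0.5}
  ]
}}

```text
clock: 26.15
tool_pos: [634.2, 6.4, 54.9]
tcp_rot: [0.998, -0.058, 0.0, 0.0]
force: [0.2, 0.3, -0.0]
gripper_width: 0.499
```

Run:
```python
from h import *
delta(632.4,4.8,52,np.radians(-6.5))
```

```text
mm [-1.6  1.8  2.9] units [-0.008  0.009  0.014] yaw units -0.02 F [ 0.2  0.3 -0. ] T [ 0.02 -0.04 -0.04] w 43.4 q7 -0.46 t 26.1 pos [634.2   6.4  54.9] ang -6.6
```

Correct the last couple of millimetres, grip, and turn back clockwise about 75°.

{"fn": "send_rows", "kwargs": {
  "commands": [
    {"x": -0.008, "y": 0.01, "z": 0.012, "yaw": 0, "grip": 0.4},
    {"x": 0, "y": 0, "z": 0, "yaw": 0, "grip": 0},
    {"x": 0, "y": 0, "z": 0, "yaw": 0, "grip": 0},
    {"x": 0, "y": 0, "z": 0, "yaw": 0, "grip": 0},
    {"x": 0, "y": 0, "z": 0, "yaw": 0, "grip": 0}
  ]
}}

```text
clock: 26.65
tool_pos: [631.4, 4.9, 52.3]
tcp_rot: [0.998, -0.058, -0.001, 0.0]
force: [-1.7, -0.9, -0.5]
gripper_width: 0.159
```

{"fn": "send_rows", "kwargs": {
  "commands": [
    {"x": 0, "y": 0, "z": 0, "yaw": 0.5, "grip": 0},
    {"x": 0, "y": 0, "z": 0, "yaw": 0.8, "grip": 0},
    {"x": 0, "y": 0, "z": 0, "yaw": 0.9, "grip": 0},
    {"x": 0, "y": 0, "z": 0, "yaw": 0.9, "grip": 0},
    {"x": 0, "y": 0, "z": 0, "yaw": 0.9, "grip": 0}
  ]
}}

```text
clock: 27.15
tool_pos: [631.6, 4.8, 52.2]
tcp_rot: [0.973, -0.231, -0.001, 0.0]
force: [-4.8, -0.1, 3.1]
gripper_width: 0.158
```

Run:
```python
from h import *
delta(632.4,4.8,52,np.radians(-87))
```

```text
mm [ 0.7 -0.4  0.2] units [ 0.004 -0.002  0.001] yaw units 12.05 F [-4.8 -0.1  3.1] T [-0.09  0.78  0.14] w 13.7 q7 -0.78 t 27.1 pos [631.6   4.8  52.2] ang -26.8
```

{"fn": "send_rows", "kwargs": {
  "commands": [
    {"x": 0, "y": 0, "z": 0, "yaw": 0.9, "grip": 0},
    {"x": 0, "y": 0, "z": 0, "yaw": 0.9, "grip": 0},
    {"x": 0, "y": 0, "z": 0, "yaw": 0.9, "grip": 0},
    {"x": 0, "y": 0, "z": 0, "yaw": 0.9, "grip": 0},
    {"x": 0, "y": 0, "z": 0, "yaw": 0.9, "grip": 0}
  ]
}}

```text
clock: 27.65
tool_pos: [631.7, 4.7, 52.2]
tcp_rot: [0.909, -0.417, -0.0, 0.0]
force: [-3.5, -1.1, 1.7]
gripper_width: 0.158
```

{"fn": "send_rows", "kwargs": {
  "commands": [
    {"x": 0, "y": 0, "z": 0, "yaw": 0.9, "grip": 0},
    {"x": 0, "y": 0, "z": 0, "yaw": 0.9, "grip": 0},
    {"x": 0, "y": 0, "z": 0, "yaw": 0.9, "grip": 0},
    {"x": 0, "y": 0, "z": 0, "yaw": 0.9, "grip": 0},
    {"x": 0, "y": 0, "z": 0, "yaw": 0.9, "grip": 0}
  ]
}}

```text
clock: 28.15
tool_pos: [631.8, 4.5, 52.2]
tcp_rot: [0.81, -0.586, -0.0, 0.0]
force: [-2.6, -0.4, 2.0]
gripper_width: 0.159
```

Run:
```python
from h import *
delta(632.4,4.8,52,np.radians(-87))
```

```text
mm [-0.1 -0.7  0.2] units [-0.    -0.003  0.001] yaw units 3.04 F [-2.6 -0.4  2. ] T [-0.23  0.57  0.14] w 13.9 q7 -1.5 t 28.1 pos [631.8   4.5  52.2] ang -71.8
```

{"fn": "send_rows", "kwargs": {
  "commands": [
    {"x": 0, "y": 0, "z": 0, "yaw": 0.9, "grip": 0},
    {"x": 0, "y": 0, "z": 0, "yaw": 0.9, "grip": 0},
    {"x": 0, "y": 0, "z": 0, "yaw": 0.8, "grip": 0},
    {"x": 0, "y": 0, "z": 0, "yaw": 0.6, "grip": 0},
    {"x": 0, "y": 0, "z": 0, "yaw": 0.5, "grip": 0}
  ]
}}

```text
clock: 28.65
tool_pos: [631.7, 4.4, 52.2]
tcp_rot: [-0.706, 0.708, 0.0, -0.001]
force: [-2.3, -0.8, 2.4]
gripper_width: 0.16
```

Run:
```python
from h import *
delta(632.4,4.8,52,np.radians(-87))
```

```text
mm [-0.4 -0.7  0.2] units [-0.002 -0.003  0.001] yaw units -0.64 F [-2.3 -0.8  2.4] T [-0.37  0.7   0.5 ] w 13.9 q7 -1.8 t 28.6 pos [631.7   4.4  52.2] ang -90.2
```

Tight again at 0.5 N m against the solid stop. Unloading, releasing, and measuring the birds.

{"fn": "send_rows", "kwargs": {
  "commands": [
    {"x": 0, "y": 0, "z": 0, "yaw": -0.3, "grip": 0},
    {"x": 0, "y": 0, "z": 0, "yaw": -0.2, "grip": 0.45},
    {"x": 0, "y": 0, "z": 0, "yaw": 0, "grip": 0.45},
    {"x": 0, "y": 0, "z": 0, "yaw": 0, "grip": 0.45},
    {"x": 0, "y": 0, "z": -0.1, "yaw": 0, "grip": 0.45}
  ]
}}

```text
clock: 29.15
tool_pos: [630.5, 4.7, 69.8]
tcp_rot: [0.722, -0.692, -0.002, 0.001]
force: [-0.2, -0.7, -0.1]
gripper_width: 0.413
```

{"fn": "send_rows", "kwargs": {
  "commands": [
    {"x": 0, "y": 0, "z": -0.2, "yaw": 0, "grip": 0.9},
    {"x": 0, "y": 0, "z": -0.2, "yaw": -1, "grip": 0.9},
    {"x": 0, "y": 0, "z": 0, "yaw": -1, "grip": 0.9},
    {"x": 0, "y": 0, "z": 0, "yaw": -1, "grip": 0.9},
    {"x": 0, "y": 0, "z": 0, "yaw": -1, "grip": 0.9}
  ]
}}

```text
clock: 29.65
tool_pos: [632.4, 4.9, 152.5]
tcp_rot: [0.832, -0.555, 0.0, -0.0]
force: [0.1, -0.0, -0.5]
gripper_width: 0.818
```

{"fn": "send_rows", "kwargs": {
  "commands": [
    {"x": 0, "y": 0, "z": 0, "yaw": -1, "grip": 0.9},
    {"x": 0, "y": 0, "z": 0, "yaw": -1, "grip": 0.9},
    {"x": 0, "y": 0, "z": 0, "yaw": -1, "grip": 0.9},
    {"x": 0, "y": 0, "z": 0, "yaw": -1, "grip": 0.9},
    {"x": 0, "y": 0, "z": 0, "yaw": -1, "grip": 0.9}
  ]
}}

```text
clock: 30.15
tool_pos: [632.3, 4.9, 152.1]
tcp_rot: [0.932, -0.361, 0.0, -0.0]
force: [-0.9, -1.2, -0.3]
gripper_width: 0.903
```

{"fn": "send_rows", "kwargs": {
  "commands": [
    {"x": 0, "y": 0, "z": 0, "yaw": -1, "grip": 0.9},
    {"x": 0, "y": 0, "z": 0, "yaw": -1, "grip": 0.9},
    {"x": 0, "y": 0, "z": 0, "yaw": -1, "grip": 0.9},
    {"x": 0, "y": 0, "z": 0, "yaw": -1, "grip": 0.9},
    {"x": 0, "y": 0, "z": 0, "yaw": -1, "grip": 0.9}
  ]
}}

```text
clock: 30.65
tool_pos: [632.3, 4.9, 152.2]
tcp_rot: [0.989, -0.151, 0.0, -0.0]
force: [-0.3, 0.7, 0.5]
gripper_width: 0.898
```

{"fn": "send_rows", "kwargs": {
  "commands": [
    {"x": 0, "y": 0, "z": 0, "yaw": -1, "grip": 0.9},
    {"x": 0, "y": 0, "z": 0, "yaw": -1, "grip": 0.9},
    {"x": 0, "y": 0, "z": 0, "yaw": -1, "grip": 0.9},
    {"x": 0, "y": 0, "z": 0, "yaw": -0.8, "grip": 0.9},
    {"x": 0, "y": 0, "z": 0, "yaw": 0, "grip": 0.9}
  ]
}}

```text
clock: 31.15
tool_pos: [632.3, 4.8, 152.1]
tcp_rot: [1.0, 0.013, 0.0, -0.0]
force: [-0.5, -0.5, -0.3]
gripper_width: 0.899
```

```bash
cat >> h.py <<'E'
def birds(tag):
    f=grab_frame("top"); s=grab_frame("side")
    cv2.imwrite(f"pics/{tag}t.png",f[:,:,::-1]);cv2.imwrite(f"pics/{tag}s.png",s[:,:,::-1])
    out=[]
    for cam,im in(("top",f),("side",s)):
        h=cv2.cvtColor(im,cv2.COLOR_RGB2HSV); m=cv2.inRange(h,(3,150,60),(32,255,255))
        n,_,st,ce=cv2.connectedComponentsWithStats(m)
        for i in range(1,n):
            if 25<st[i,4]<700: print(cam,ce[i].round(1),st[i].tolist(),px2w(cam,ce[i],24).round(1))
E
python3 - <<'E'
from h import *
birds("b1"); delta(487,-284,100,0.053)
for p in((631.7,4.4,76),(487,-284,24)): print(w2px("top",p),w2px("side",p))
E
```

```text
top [105.3  76.7] [95, 67, 22, 21, 301] [902.7 484.9  24. ]
top [133.4  75.9] [123, 67, 22, 20, 305] [903.6 412.   24. ]
top [161.  74.] [154, 67, 16, 16, 188] [907.4 340.5  24. ]
top [190.7  73.5] [184, 67, 15, 15, 140] [907.3 263.8  24. ]
top [132.3 100. ] [122, 91, 21, 19, 289] [839.6 412.1  24. ]
top [160.1  98.3] [153, 91, 15, 16, 164] [843.1 340.6  24. ]
top [190.2  98. ] [183, 91, 15, 15, 134] [842.5 263.3  24. ]
top [103.9 100.9] [93, 92, 22, 20, 308] [838.6 485.3  24. ]
top [404.6 192.8] [397, 185, 16, 16, 200] [ 594.9 -271.5   24. ]
top [457.5 220.1] [449, 213, 18, 15, 214] [ 527.3 -396.6   24. ]
top [413.3 237.8] [405, 231, 18, 15, 202] [ 485.5 -288.9   24. ]
top [541.  238.8] [534, 230, 17, 19, 216] [ 481.1 -592.5   24. ]
top [ 17.5 272.4] [13, 265, 12, 17, 96] [407.4 678.2  24. ]
side [394.8 145. ] [389, 139, 14, 13, 139] [ 482.5 -615.1   24. ]
side [365.9 166.6] [361, 159, 10, 14, 101] [ 527.8 -395.7   24. ]
side [335.6 178.3] [331, 171, 10, 15, 113] [ 595.7 -269.7   24. ]
side [366.6 183.6] [362, 176, 10, 15, 114] [ 485.1 -285.7   24. ]
side [288.1 209.8] [282, 203, 13, 14, 48] [653.8 -31.4  24. ]
side [209.6 229.1] [202, 223, 16, 13, 120] [813.1 153.7  24. ]
side [159.3 240.6] [150, 228, 19, 23, 264] [907.1 256.8  24. ]
side [176.5 247.2] [169, 236, 17, 22, 262] [844.1 257.2  24. ]
side [147.4 261.2] [128, 245, 39, 32, 589] [874.5 333.1  24. ]
side [124.5 279.8] [106, 255, 39, 41, 661] [875.2 407.8  24. ]
side [238.8 366. ] [226, 353, 24, 19, 71] [481.1 477.8  24. ]
mm [-151.7  285.5   52.1] units [-0.758  1.427  0.26 ] yaw units -0.35 F [-0.7 -0.5 -0.3] T [-0.02 -0.04 -0.02] w 78.6 q7 -0.26 t 31.2 pos [632.3   4.8 152.2] ang 1.3
[289.90520571 175.57876313] [288.06878148 204.03264084]
[411.19506613 237.14495574] [365.90804114 183.7006941 ]
```

Three loose birds, and both cameras agree: A (485,-287), B (527,-396), C (595,-270). Fetching A.

{"fn": "send_rows", "kwargs": {
  "commands": [
    {"x": -0.095, "y": 0.18, "z": 0, "yaw": 0, "grip": 0.9},
    {"x": -0.095, "y": 0.18, "z": 0, "yaw": 0, "grip": 0.9},
    {"x": -0.095, "y": 0.18, "z": 0, "yaw": 0, "grip": 0.9},
    {"x": -0.095, "y": 0.18, "z": 0, "yaw": 0, "grip": 0.9},
    {"x": -0.095, "y": 0.18, "z": 0, "yaw": 0, "grip": 0.9}
  ]
}}

```text
clock: 31.75
tool_pos: [540.8, -178.9, 152.4]
tcp_rot: [1.0, 0.011, 0.0, 0.0]
force: [0.1, -0.7, 0.7]
gripper_width: 0.902
```

{"fn": "send_rows", "kwargs": {
  "commands": [
    {"x": -0.095, "y": 0.18, "z": 0, "yaw": 0, "grip": 0.9},
    {"x": -0.095, "y": 0.18, "z": 0, "yaw": 0, "grip": 0.9},
    {"x": -0.095, "y": 0.18, "z": 0.1, "yaw": 0, "grip": 0.9},
    {"x": 0, "y": 0, "z": 0.15, "yaw": 0, "grip": 0.9},
    {"x": 0, "y": 0, "z": 0, "yaw": 0, "grip": 0.9}
  ]
}}

```text
clock: 32.25
tool_pos: [484.6, -287.0, 98.9]
tcp_rot: [1.0, 0.01, -0.002, -0.001]
force: [-0.4, 0.6, 0.0]
gripper_width: 0.901
```

Run:
```python
from h import *
delta(485.3,-287.3,4,0.053)
```

```text
mm [ 1.2  0.6 94.9] units [0.006 0.003 0.474] yaw units -0.37 F [-0.4  0.6  0. ] T [ 0.07 -0.09 -0.02] w 78.4 q7 0.32 t 32.2 pos [ 484.6 -287.    98.9] ang 1.2
```

{"fn": "send_rows", "kwargs": {
  "commands": [
    {"x": 0.005, "y": 0.003, "z": 0.12, "yaw": -0.37, "grip": 0.9},
    {"x": 0, "y": 0, "z": 0.12, "yaw": 0, "grip": 0.9},
    {"x": 0, "y": 0, "z": 0.12, "yaw": 0, "grip": 0.9},
    {"x": 0, "y": 0, "z": 0.1, "yaw": 0, "grip": 0.9},
    {"x": 0, "y": 0, "z": 0.01, "yaw": 0, "grip": 0.9}
  ]
}}

```text
clock: 32.75
tool_pos: [488.2, -285.6, 7.2]
tcp_rot: [1.0, 0.029, -0.001, -0.001]
force: [-0.1, 0.1, -0.0]
gripper_width: 0.897
```

{"fn": "send_rows", "kwargs": {
  "commands": [
    {"x": 0, "y": 0, "z": 0, "yaw": 0, "grip": 0},
    {"x": 0, "y": 0, "z": 0, "yaw": 0, "grip": 0},
    {"x": 0, "y": 0, "z": 0, "yaw": 0, "grip": 0},
    {"x": 0, "y": 0, "z": 0, "yaw": 0, "grip": 0},
    {"x": 0, "y": 0, "z": 0, "yaw": 0, "grip": 0}
  ]
}}

```text
clock: 33.25
tool_pos: [488.5, -287.6, 8.7]
tcp_rot: [1.0, 0.028, 0.0, 0.0]
force: [-0.4, 0.1, -0.1]
gripper_width: 0.53
```

{"fn": "send_rows", "kwargs": {
  "commands": [
    {"x": 0, "y": 0, "z": -0.05, "yaw": 0, "grip": 0},
    {"x": 0, "y": 0, "z": -0.15, "yaw": 0, "grip": 0},
    {"x": 0, "y": 0, "z": -0.2, "yaw": 0, "grip": 0},
    {"x": 0, "y": 0, "z": -0.15, "yaw": 0, "grip": 0},
    {"x": 0, "y": 0, "z": 0, "yaw": 0, "grip": 0}
  ]
}}

```text
clock: 33.75
tool_pos: [490.7, -288.4, 123.5]
tcp_rot: [1.0, 0.028, 0.003, 0.002]
force: [-0.1, -0.0, -0.3]
gripper_width: 0.448
```

Run:
```python
from h import *
j=[589.56,116.9];c,s=np.cos(.0534),np.sin(.0534)
for y in(165,110,55): print(y,j+np.array([[c,-s],[s,c]])@[0,y])
delta(580.8,281.7,16,0.053)
```

```text
165 [580.75318692 281.6648022 ]
110 [583.68879128 226.74320147]
55 [586.62439564 171.82160073]
mm [ 121.6 -564.6  105.6] units [ 0.608 -2.823  0.528] yaw units 0.04 F [-0.1 -0.  -0.3] T [-0.04 -0.1  -0.  ] w 39.0 q7 0.36 t 33.8 pos [ 490.7 -288.4  123.5] ang 3.3
```

Run:
```python
from h import *
f=grab_frame("side"); cv2.imwrite("pics/s5.png",cv2.resize(f[70:240,270:460,::-1],None,fx=3.3,fy=3.3))
```

```text
(no output)
```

View pics/s5.png

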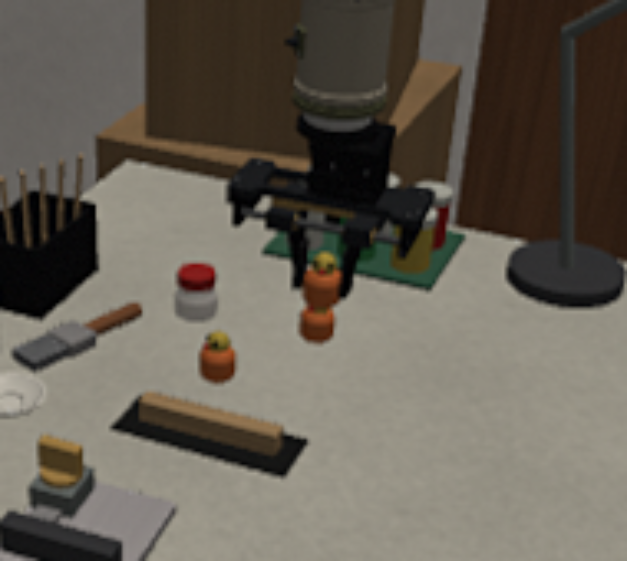

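Bird A is held upright, its bottom slightly below the fingertips. The bar is on its mat and the nut is back in line. Carrying A to the far end of the bed.

{"fn": "send_rows", "kwargs": {
  "commands": [
    {"x": 0.043, "y": -0.2, "z": 0, "yaw": 0, "grip": 0},
    {"x": 0.043, "y": -0.2, "z": 0, "yaw": 0, "grip": 0},
    {"x": 0.043, "y": -0.2, "z": 0, "yaw": 0, "grip": 0},
    {"x": 0.043, "y": -0.2, "z": 0, "yaw": 0, "grip": 0},
    {"x": 0.043, "y": -0.2, "z": 0, "yaw": 0, "grip": 0}
  ]
}}

```text
clock: 34.3
tool_pos: [519.2, -83.7, 117.4]
tcp_rot: [1.0, 0.028, -0.001, -0.0]
force: [1.1, 0.3, -0.8]
gripper_width: 0.452
```

{"fn": "send_rows", "kwargs": {
  "commands": [
    {"x": 0.043, "y": -0.2, "z": 0, "yaw": 0, "grip": 0},
    {"x": 0.043, "y": -0.2, "z": 0, "yaw": 0, "grip": 0},
    {"x": 0.043, "y": -0.2, "z": 0, "yaw": 0, "grip": 0},
    {"x": 0.043, "y": -0.2, "z": 0, "yaw": 0, "grip": 0},
    {"x": 0.043, "y": -0.2, "z": 0, "yaw": 0, "grip": 0}
  ]
}}

```text
clock: 34.8
tool_pos: [550.9, 118.1, 117.3]
tcp_rot: [1.0, 0.028, -0.001, 0.0]
force: [0.6, -0.5, -1.2]
gripper_width: 0.452
```

{"fn": "send_rows", "kwargs": {
  "commands": [
    {"x": 0.043, "y": -0.2, "z": 0, "yaw": 0, "grip": 0},
    {"x": 0.043, "y": -0.2, "z": 0, "yaw": 0, "grip": 0},
    {"x": 0.043, "y": -0.2, "z": 0, "yaw": 0, "grip": 0},
    {"x": 0.043, "y": -0.2, "z": 0, "yaw": 0, "grip": 0},
    {"x": 0, "y": 0, "z": 0, "yaw": 0, "grip": 0}
  ]
}}

```text
clock: 35.3
tool_pos: [574.2, 285.4, 117.2]
tcp_rot: [0.999, 0.032, -0.001, -0.002]
force: [-0.8, 0.5, -0.8]
gripper_width: 0.452
```

Run:
```python
from h import *
delta(580.8,281.7,21,0.053)
```

```text
mm [ 6.6  4.5 96.2] units [0.033 0.023 0.481] yaw units 0.13 F [-0.8  0.5 -0.8] T [-0.05 -0.06 -0.  ] w 39.3 q7 -0.73 t 35.3 pos [574.2 285.4 117.2] ang 3.7
```

{"fn": "send_rows", "kwargs": {
  "commands": [
    {"x": 0.033, "y": 0.02, "z": 0.1, "yaw": 0.1, "grip": 0},
    {"x": 0, "y": 0, "z": 0.12, "yaw": 0, "grip": 0},
    {"x": 0, "y": 0, "z": 0.12, "yaw": 0, "grip": 0},
    {"x": 0, "y": 0, "z": 0.08, "yaw": 0, "grip": 0},
    {"x": 0, "y": 0, "z": 0, "yaw": 0, "grip": 0}
  ]
}}

```text
clock: 35.8
tool_pos: [582.2, 272.5, 30.6]
tcp_rot: [1.0, 0.023, -0.002, 0.001]
force: [-0.4, -0.5, -0.4]
gripper_width: 0.453
```

Run:
```python
from h import *
delta(580.8,281.7,21,0.053)
f=grab_frame("side")
cv2.imwrite("pics/s6.png",cv2.resize(f[190:320,200:340,::-1],None,fx=4,fy=4))
```

```text
mm [-1.  -9.3  9.6] units [-0.005 -0.046  0.048] yaw units -0.07 F [-0.4 -0.5 -0.4] T [-0.04 -0.03 -0.07] w 39.4 q7 -0.76 t 35.8 pos [582.2 272.5  30.6] ang 2.7
```

View pics/s6.png

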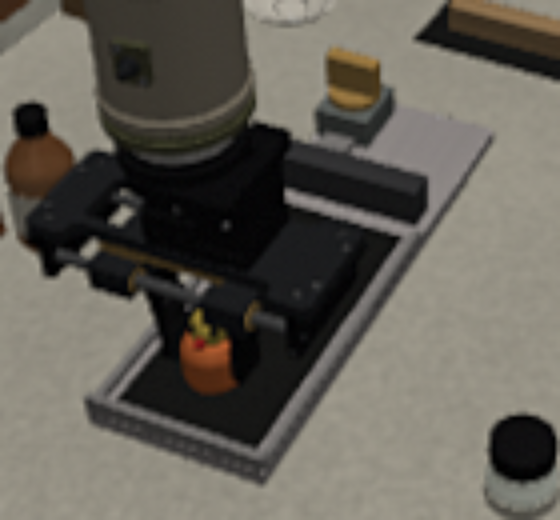

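Bird A is over the far end of the bed, still upright. Lowering by feel.

{"fn": "send_rows", "kwargs": {
  "commands": [
    {"x": 0, "y": 0, "z": 0.01, "yaw": 0, "grip": 0},
    {"x": 0, "y": 0, "z": 0.01, "yaw": 0, "grip": 0},
    {"x": 0, "y": 0, "z": 0.01, "yaw": 0, "grip": 0},
    {"x": 0, "y": 0, "z": 0.01, "yaw": 0, "grip": 0},
    {"x": 0, "y": 0, "z": 0, "yaw": 0, "grip": 0}
  ]
}}

```text
clock: 36.35
tool_pos: [583.9, 275.0, 27.0]
tcp_rot: [1.0, 0.024, 0.0, 0.0]
force: [-2.1, -1.3, 5.6]
gripper_width: 0.448
```

{"fn": "send_rows", "kwargs": {
  "commands": [
    {"x": 0, "y": 0, "z": 0.005, "yaw": 0, "grip": 0},
    {"x": 0, "y": 0, "z": 0.005, "yaw": 0, "grip": 0},
    {"x": 0, "y": 0, "z": 0, "yaw": 0, "grip": 0},
    {"x": 0, "y": 0, "z": 0, "yaw": 0, "grip": 0},
    {"x": 0, "y": 0, "z": 0, "yaw": 0, "grip": 0}
  ]
}}

```text
clock: 36.85
tool_pos: [584.0, 275.0, 26.9]
tcp_rot: [1.0, 0.024, 0.001, 0.0]
force: [-9.6, -6.6, 23.6]
gripper_width: 0.452
```

{"fn": "send_rows", "kwargs": {
  "commands": [
    {"x": 0, "y": 0, "z": -0.006, "yaw": 0, "grip": 0},
    {"x": 0, "y": 0, "z": -0.004, "yaw": 0, "grip": 0},
    {"x": 0, "y": 0, "z": 0, "yaw": 0, "grip": 0.62},
    {"x": 0, "y": 0, "z": 0, "yaw": 0, "grip": 0.62},
    {"x": 0, "y": 0, "z": 0, "yaw": 0, "grip": 0.62}
  ]
}}

```text
clock: 37.35
tool_pos: [583.5, 274.8, 25.9]
tcp_rot: [1.0, 0.024, -0.0, 0.0]
force: [-0.4, 1.7, 0.0]
gripper_width: 0.593
```

{"fn": "send_rows", "kwargs": {
  "commands": [
    {"x": 0, "y": 0, "z": -0.05, "yaw": 0, "grip": 0.62},
    {"x": 0, "y": 0, "z": -0.2, "yaw": 0, "grip": 0.62},
    {"x": 0, "y": 0, "z": -0.22, "yaw": 0, "grip": 0.62},
    {"x": 0, "y": 0, "z": 0, "yaw": 0, "grip": 0.9},
    {"x": 0, "y": 0, "z": 0, "yaw": 0, "grip": 0.9}
  ]
}}

```text
clock: 37.85
tool_pos: [584.2, 275.2, 121.7]
tcp_rot: [1.0, 0.024, 0.001, -0.0]
force: [-1.2, -0.7, -0.4]
gripper_width: 0.721
```

```bash
python3 - <<'E' | grep -v "top \[1[0-9][0-9]"
from h import *
birds("b2"); delta(595.3,-270.5,100,0.053)
E
```

```text
top [404.6 192.8] [397, 185, 16, 16, 197] [ 594.8 -271.5   24. ]
top [457.5 220.1] [449, 213, 18, 15, 215] [ 527.3 -396.6   24. ]
top [541.1 238.9] [534, 230, 18, 19, 216] [ 480.7 -592.7   24. ]
top [ 18.8 272.9] [13, 265, 14, 18, 135] [406.1 674.8  24. ]
side [394.8 145. ] [389, 139, 14, 13, 139] [ 482.5 -615.1   24. ]
side [366.  166.6] [361, 159, 10, 14, 101] [ 527.7 -396.2   24. ]
side [304.6 165.8] [297, 162, 15, 8, 42] [ 734.9 -299.7   24. ]
side [335.6 178.3] [331, 171, 10, 15, 113] [ 595.7 -269.7   24. ]
side [159.  240.5] [145, 228, 23, 23, 266] [908.3 256.9  24. ]
side [176.6 247.5] [169, 237, 18, 22, 263] [843.3 257.7  24. ]
side [251.8 279.1] [244, 268, 17, 22, 275] [590.9 266.5  24. ]
side [239.2 365.7] [226, 353, 24, 19, 61] [480.6 476.9  24. ]
mm [-14.  544.9  19.8] units [-0.07   2.724  0.099] yaw units -0.06 F [ 0.1  0.  -1.3] T [ 0.04 -0.07  0.04] w 70.8 q7 -0.72 t 38.0 pos [583.2 274.4 119.3] ang 2.7
```

{"fn": "send_rows", "kwargs": {
  "commands": [
    {"x": -0.005, "y": 0.195, "z": 0, "yaw": 0, "grip": 0.9},
    {"x": -0.005, "y": 0.195, "z": 0, "yaw": 0, "grip": 0.9},
    {"x": -0.005, "y": 0.195, "z": 0, "yaw": 0, "grip": 0.9},
    {"x": -0.005, "y": 0.195, "z": 0, "yaw": 0, "grip": 0.9},
    {"x": -0.005, "y": 0.195, "z": 0, "yaw": 0, "grip": 0.9}
  ]
}}

```text
clock: 38.45
tool_pos: [587.0, 78.0, 118.8]
tcp_rot: [1.0, 0.024, -0.001, 0.0]
force: [0.7, -0.6, -0.1]
gripper_width: 0.898
```

{"fn": "send_rows", "kwargs": {
  "commands": [
    {"x": -0.005, "y": 0.195, "z": 0, "yaw": 0, "grip": 0.9},
    {"x": -0.005, "y": 0.195, "z": 0, "yaw": 0, "grip": 0.9},
    {"x": -0.005, "y": 0.195, "z": 0, "yaw": 0, "grip": 0.9},
    {"x": -0.005, "y": 0.195, "z": 0, "yaw": 0, "grip": 0.9},
    {"x": -0.005, "y": 0.195, "z": 0, "yaw": 0, "grip": 0.9}
  ]
}}

```text
clock: 38.95
tool_pos: [591.3, -116.8, 118.9]
tcp_rot: [1.0, 0.024, -0.001, -0.0]
force: [0.4, -0.0, -0.1]
gripper_width: 0.904
```

{"fn": "send_rows", "kwargs": {
  "commands": [
    {"x": -0.005, "y": 0.195, "z": 0, "yaw": 0, "grip": 0.9},
    {"x": -0.005, "y": 0.195, "z": 0, "yaw": 0, "grip": 0.9},
    {"x": -0.005, "y": 0.195, "z": 0, "yaw": 0, "grip": 0.9},
    {"x": -0.005, "y": 0.19, "z": 0, "yaw": 0, "grip": 0.9},
    {"x": 0, "y": 0, "z": 0, "yaw": 0, "grip": 0.9}
  ]
}}

```text
clock: 39.45
tool_pos: [593.3, -277.4, 118.0]
tcp_rot: [1.0, 0.02, -0.002, 0.001]
force: [-0.6, -0.2, -0.4]
gripper_width: 0.9
```

Run:
```python
from h import *
grab_frame("side"); delta(595.3,-270.5,4,0.053)
```

```text
mm [  1.7  -2.9 114.1] units [ 0.008 -0.014  0.571] yaw units -0.12 F [-1.1  1.1  0.3] T [ 0.07 -0.12  0.01] w 78.2 q7 0.2 t 39.5 pos [ 594.1 -273.5  118.1] ang 2.5
```

{"fn": "send_rows", "kwargs": {
  "commands": [
    {"x": 0.008, "y": -0.012, "z": 0.14, "yaw": -0.1, "grip": 0.9},
    {"x": 0, "y": 0, "z": 0.15, "yaw": 0, "grip": 0.9},
    {"x": 0, "y": 0, "z": 0.15, "yaw": 0, "grip": 0.9},
    {"x": 0, "y": 0, "z": 0.12, "yaw": 0, "grip": 0.9},
    {"x": 0, "y": 0, "z": 0.01, "yaw": 0, "grip": 0.9}
  ]
}}

```text
clock: 40.0
tool_pos: [594.7, -265.2, 2.0]
tcp_rot: [1.0, 0.029, -0.003, -0.002]
force: [-0.2, 0.6, -0.4]
gripper_width: 0.896
```

{"fn": "send_rows", "kwargs": {
  "commands": [
    {"x": 0, "y": 0, "z": 0, "yaw": 0, "grip": 0.9},
    {"x": 0, "y": 0, "z": 0, "yaw": 0, "grip": 0.9},
    {"x": 0, "y": 0, "z": 0, "yaw": 0, "grip": 0.7},
    {"x": 0, "y": 0, "z": 0, "yaw": 0, "grip": 0.7},
    {"x": 0, "y": 0, "z": 0, "yaw": 0, "grip": 0.7}
  ]
}}

```text
clock: 40.5
tool_pos: [597.5, -267.9, 6.9]
tcp_rot: [1.0, 0.028, 0.0, 0.0]
force: [0.7, 0.1, -0.4]
gripper_width: 0.738
```

Run:
```python
from h import *
delta(595.3,-270.5,4,0.053)
```

```text
mm [-2.3  2.5  2.9] units [-0.012  0.012  0.014] yaw units 0.04 F [ 0.7  0.1 -0.4] T [-0.03 -0.05 -0.05] w 64.2 q7 0.15 t 40.5 pos [ 597.5 -267.9    6.9] ang 3.2
```

{"fn": "send_rows", "kwargs": {
  "commands": [
    {"x": -0.012, "y": 0.012, "z": 0.01, "yaw": 0, "grip": 0.6},
    {"x": 0, "y": 0, "z": 0, "yaw": 0, "grip": 0},
    {"x": 0, "y": 0, "z": 0, "yaw": 0, "grip": 0},
    {"x": 0, "y": 0, "z": 0, "yaw": 0, "grip": 0},
    {"x": 0, "y": 0, "z": 0, "yaw": 0, "grip": 0}
  ]
}}

```text
clock: 41.0
tool_pos: [595.0, -270.2, 4.1]
tcp_rot: [1.0, 0.028, 0.0, -0.0]
force: [0.5, -0.4, -0.1]
gripper_width: 0.449
```

{"fn": "send_rows", "kwargs": {
  "commands": [
    {"x": 0, "y": 0, "z": 0, "yaw": 0, "grip": 0},
    {"x": 0, "y": 0, "z": 0, "yaw": 0, "grip": 0},
    {"x": 0, "y": 0, "z": -0.15, "yaw": 0, "grip": 0},
    {"x": 0, "y": 0, "z": -0.2, "yaw": 0, "grip": 0},
    {"x": 0, "y": 0, "z": -0.22, "yaw": 0, "grip": 0}
  ]
}}

```text
clock: 41.5
tool_pos: [594.3, -269.9, 118.6]
tcp_rot: [1.0, 0.028, -0.001, -0.001]
force: [0.9, -0.9, -0.5]
gripper_width: 0.454
```

Run:
```python
from h import *
grab_frame("top");grab_frame("top");delta(583.7,226.7,16,0.053)
```

```text
mm [  12.6 -498.2  107. ] units [ 0.063 -2.491  0.535] yaw units 0.04 F [1.3 0.8 0.3] T [ 0.   -0.15  0.06] w 39.3 q7 0.2 t 41.6 pos [ 598.3 -271.   125. ] ang 3.2
```

{"fn": "send_rows", "kwargs": {
  "commands": [
    {"x": 0.005, "y": -0.2, "z": 0, "yaw": 0, "grip": 0},
    {"x": 0.005, "y": -0.2, "z": 0, "yaw": 0, "grip": 0},
    {"x": 0.005, "y": -0.2, "z": 0, "yaw": 0, "grip": 0},
    {"x": 0.005, "y": -0.2, "z": 0, "yaw": 0, "grip": 0},
    {"x": 0.005, "y": -0.2, "z": 0, "yaw": 0, "grip": 0}
  ]
}}

```text
clock: 42.1
tool_pos: [588.2, -68.7, 117.9]
tcp_rot: [1.0, 0.028, 0.0, 0.0]
force: [1.7, 0.3, -0.9]
gripper_width: 0.454
```

{"fn": "send_rows", "kwargs": {
  "commands": [
    {"x": 0.005, "y": -0.2, "z": 0, "yaw": 0, "grip": 0},
    {"x": 0.005, "y": -0.2, "z": 0, "yaw": 0, "grip": 0},
    {"x": 0.005, "y": -0.2, "z": 0, "yaw": 0, "grip": 0},
    {"x": 0.005, "y": -0.2, "z": 0, "yaw": 0, "grip": 0},
    {"x": 0.005, "y": -0.2, "z": 0, "yaw": 0, "grip": 0}
  ]
}}

```text
clock: 42.6
tool_pos: [582.0, 131.2, 117.9]
tcp_rot: [1.0, 0.028, 0.0, 0.0]
force: [0.3, 0.3, -0.6]
gripper_width: 0.452
```

{"fn": "send_rows", "kwargs": {
  "commands": [
    {"x": 0.005, "y": -0.2, "z": 0, "yaw": 0, "grip": 0},
    {"x": 0.005, "y": -0.2, "z": 0, "yaw": 0, "grip": 0},
    {"x": 0, "y": -0.09, "z": 0, "yaw": 0, "grip": 0},
    {"x": 0, "y": 0, "z": 0, "yaw": 0, "grip": 0},
    {"x": 0, "y": 0, "z": 0, "yaw": 0, "grip": 0}
  ]
}}

```text
clock: 43.1
tool_pos: [578.6, 227.4, 117.7]
tcp_rot: [1.0, 0.029, -0.0, 0.0]
force: [1.0, -1.3, -0.6]
gripper_width: 0.45
```

Run:
```python
from h import *
delta(583.7,222,18,0.053)
```

```text
mm [ 4.8  5.6 99.7] units [0.024 0.028 0.499] yaw units 0.05 F [ 1.  -1.3 -0.6] T [-0.09 -0.1   0.04] w 39.2 q7 -0.65 t 43.1 pos [578.6 227.4 117.7] ang 3.3
```

{"fn": "send_rows", "kwargs": {
  "commands": [
    {"x": 0.024, "y": 0.028, "z": 0.12, "yaw": 0, "grip": 0},
    {"x": 0, "y": 0, "z": 0.15, "yaw": 0, "grip": 0},
    {"x": 0, "y": 0, "z": 0.13, "yaw": 0, "grip": 0},
    {"x": 0, "y": 0, "z": 0.06, "yaw": 0, "grip": 0},
    {"x": 0, "y": 0, "z": 0, "yaw": 0, "grip": 0}
  ]
}}

```text
clock: 43.6
tool_pos: [583.2, 220.5, 24.6]
tcp_rot: [1.0, 0.028, -0.001, 0.001]
force: [-0.1, 0.1, -0.9]
gripper_width: 0.448
```

{"fn": "send_rows", "kwargs": {
  "commands": [
    {"x": 0, "y": 0, "z": 0.006, "yaw": 0, "grip": 0},
    {"x": 0, "y": 0, "z": 0, "yaw": 0, "grip": 0},
    {"x": 0, "y": 0, "z": 0.006, "yaw": 0, "grip": 0},
    {"x": 0, "y": 0, "z": 0, "yaw": 0, "grip": 0},
    {"x": 0, "y": 0, "z": 0, "yaw": 0, "grip": 0}
  ]
}}

```text
clock: 44.1
tool_pos: [584.0, 222.4, 24.1]
tcp_rot: [1.0, 0.028, 0.0, 0.0]
force: [-0.4, -0.3, -0.0]
gripper_width: 0.449
```

{"fn": "send_rows", "kwargs": {
  "commands": [
    {"x": 0, "y": 0, "z": 0.01, "yaw": 0, "grip": 0},
    {"x": 0, "y": 0, "z": 0.01, "yaw": 0, "grip": 0},
    {"x": 0, "y": 0, "z": 0.01, "yaw": 0, "grip": 0},
    {"x": 0, "y": 0, "z": 0, "yaw": 0, "grip": 0},
    {"x": 0, "y": 0, "z": 0, "yaw": 0, "grip": 0}
  ]
}}

```text
clock: 44.6
tool_pos: [583.7, 222.4, 17.6]
tcp_rot: [1.0, 0.028, -0.0, 0.0]
force: [0.9, -0.4, 0.2]
gripper_width: 0.447
```

Now 1.5 mm lower, release, rise, and look.

{"fn": "send_rows", "kwargs": {
  "commands": [
    {"x": 0, "y": 0, "z": 0.006, "yaw": 0, "grip": 0},
    {"x": 0, "y": 0, "z": 0, "yaw": 0, "grip": 0},
    {"x": 0, "y": 0, "z": 0, "yaw": 0, "grip": 0.6},
    {"x": 0, "y": 0, "z": 0, "yaw": 0, "grip": 0.6},
    {"x": 0, "y": 0, "z": 0, "yaw": 0, "grip": 0.6}
  ]
}}

```text
clock: 45.1
tool_pos: [583.9, 222.3, 16.6]
tcp_rot: [1.0, 0.028, 0.0, 0.0]
force: [-0.2, 0.5, -1.0]
gripper_width: 0.583
```

{"fn": "send_rows", "kwargs": {
  "commands": [
    {"x": 0, "y": 0, "z": -0.05, "yaw": 0, "grip": 0.6},
    {"x": 0, "y": 0, "z": -0.2, "yaw": 0, "grip": 0.6},
    {"x": 0, "y": 0, "z": -0.25, "yaw": 0, "grip": 0.6},
    {"x": 0, "y": 0, "z": 0, "yaw": 0, "grip": 0.9},
    {"x": 0, "y": 0, "z": 0, "yaw": 0, "grip": 0.9}
  ]
}}

```text
clock: 45.6
tool_pos: [584.7, 222.7, 118.6]
tcp_rot: [1.0, 0.028, 0.002, -0.0]
force: [-0.6, -0.1, -0.5]
gripper_width: 0.706
```

```bash
python3 - <<'E' | grep -v "top \[1[0-9][0-9]"
from h import *
birds("b3"); delta(527.5,-396,100,0.053)
E
```

```text
top [203.5 198.8] [195, 191, 18, 16, 226] [584.6 223.2  24. ]
top [457.5 220. ] [449, 213, 18, 15, 218] [ 527.4 -396.6   24. ]
top [541.1 238.8] [534, 230, 18, 19, 219] [ 480.9 -592.7   24. ]
top [ 18.  272.5] [13, 265, 15, 17, 107] [407.2 676.9  24. ]
side [394.7 145. ] [389, 138, 14, 14, 141] [ 482.9 -615.4   24. ]
side [365.9 166.6] [361, 159, 10, 14, 102] [ 527.9 -396.    24. ]
side [304.7 165.7] [297, 162, 15, 8, 40] [ 734.8 -300.    24. ]
side [209.8 229.4] [202, 224, 16, 13, 120] [811.7 154.6  24. ]
side [159.1 240.6] [150, 228, 18, 23, 260] [907.4 257.1  24. ]
side [176.5 247.4] [169, 237, 17, 21, 259] [843.7 257.6  24. ]
side [138.2 257.4] [128, 245, 20, 23, 292] [907.3 333.3  24. ]
side [124.4 279.8] [102, 255, 43, 41, 667] [875.7 407.7  24. ]
side [156.4 264.8] [148, 254, 19, 22, 292] [843.3 332.9  24. ]
side [257.3 272.6] [244, 255, 28, 35, 524] [591.  241.2  24. ]
side [  9.3 334.7] [0, 324, 21, 23, 95] [969.6 632.2  24. ]
side [239.  365.6] [226, 353, 24, 19, 65] [481.2 476.9  24. ]
mm [-90.8 613.8  16.5] units [-0.454  3.069  0.082] yaw units 0.04 F [ 0.5  0.4 -0.8] T [ 0.05 -0.1   0.01] w 68.7 q7 -0.64 t 45.7 pos [583.4 221.9 116. ] ang 3.2
```

{"fn": "send_rows", "kwargs": {
  "commands": [
    {"x": -0.03, "y": 0.205, "z": 0, "yaw": 0, "grip": 0.9},
    {"x": -0.03, "y": 0.205, "z": 0, "yaw": 0, "grip": 0.9},
    {"x": -0.03, "y": 0.205, "z": 0, "yaw": 0, "grip": 0.9},
    {"x": -0.03, "y": 0.205, "z": 0, "yaw": 0, "grip": 0.9},
    {"x": -0.03, "y": 0.205, "z": 0, "yaw": 0, "grip": 0.9}
  ]
}}

```text
clock: 46.2
tool_pos: [564.3, 14.2, 115.3]
tcp_rot: [1.0, 0.028, -0.001, -0.0]
force: [0.5, -0.1, 0.5]
gripper_width: 0.897
```

{"fn": "send_rows", "kwargs": {
  "commands": [
    {"x": -0.03, "y": 0.205, "z": 0, "yaw": 0, "grip": 0.9},
    {"x": -0.03, "y": 0.205, "z": 0, "yaw": 0, "grip": 0.9},
    {"x": -0.03, "y": 0.205, "z": 0, "yaw": 0, "grip": 0.9},
    {"x": -0.03, "y": 0.205, "z": 0, "yaw": 0, "grip": 0.9},
    {"x": -0.03, "y": 0.205, "z": 0, "yaw": 0, "grip": 0.9}
  ]
}}

```text
clock: 46.7
tool_pos: [546.0, -192.0, 115.4]
tcp_rot: [1.0, 0.028, -0.001, -0.0]
force: [0.7, -0.2, 0.7]
gripper_width: 0.897
```

{"fn": "send_rows", "kwargs": {
  "commands": [
    {"x": -0.03, "y": 0.205, "z": 0, "yaw": 0, "grip": 0.9},
    {"x": -0.03, "y": 0.205, "z": 0, "yaw": 0, "grip": 0.9},
    {"x": -0.03, "y": 0.205, "z": 0, "yaw": 0, "grip": 0.9},
    {"x": -0.03, "y": 0.205, "z": 0, "yaw": 0, "grip": 0.9},
    {"x": -0.03, "y": 0.205, "z": 0, "yaw": 0, "grip": 0.9}
  ]
}}

```text
clock: 47.2
tool_pos: [527.7, -398.1, 115.1]
tcp_rot: [1.0, 0.028, -0.001, -0.001]
force: [1.1, 1.4, -0.1]
gripper_width: 0.904
```

{"fn": "send_rows", "kwargs": {
  "commands": [
    {"x": 0, "y": 0, "z": 0.05, "yaw": 0, "grip": 0.9},
    {"x": 0, "y": 0, "z": 0.05, "yaw": 0, "grip": 0.9},
    {"x": 0, "y": 0, "z": 0, "yaw": 0, "grip": 0.9},
    {"x": 0, "y": 0, "z": 0, "yaw": 0, "grip": 0.9},
    {"x": 0, "y": 0, "z": 0, "yaw": 0, "grip": 0.9}
  ]
}}

```text
clock: 47.7
tool_pos: [529.4, -395.7, 97.0]
tcp_rot: [1.0, 0.029, 0.0, 0.0]
force: [-0.5, 0.2, 0.5]
gripper_width: 0.901
```

Run:
```python
from h import *
delta(527.5,-396,4,0.053)
```

```text
mm [-2.   0.2 93. ] units [-0.01   0.001  0.465] yaw units 0.06 F [-0.5  0.2  0.5] T [ 0.03 -0.11  0.01] w 78.4 q7 0.43 t 47.7 pos [ 529.4 -395.7   97. ] ang 3.3
```

{"fn": "send_rows", "kwargs": {
  "commands": [
    {"x": -0.01, "y": 0, "z": 0.12, "yaw": 0, "grip": 0.9},
    {"x": 0, "y": 0, "z": 0.14, "yaw": 0, "grip": 0.9},
    {"x": 0, "y": 0, "z": 0.12, "yaw": 0, "grip": 0.9},
    {"x": 0, "y": 0, "z": 0.08, "yaw": 0, "grip": 0.9},
    {"x": 0, "y": 0, "z": 0, "yaw": 0, "grip": 0.7}
  ]
}}

```text
clock: 48.2
tool_pos: [525.9, -395.8, 2.7]
tcp_rot: [1.0, 0.029, -0.001, -0.001]
force: [0.8, 0.8, -0.3]
gripper_width: 0.863
```

{"fn": "send_rows", "kwargs": {
  "commands": [
    {"x": 0, "y": 0, "z": 0, "yaw": 0, "grip": 0.7},
    {"x": 0, "y": 0, "z": 0, "yaw": 0, "grip": 0.7},
    {"x": 0, "y": 0, "z": 0, "yaw": 0, "grip": 0.7},
    {"x": 0, "y": 0, "z": 0, "yaw": 0, "grip": 0.7},
    {"x": 0, "y": 0, "z": 0, "yaw": 0, "grip": 0.7}
  ]
}}

```text
clock: 48.7
tool_pos: [527.0, -397.1, 5.0]
tcp_rot: [1.0, 0.028, 0.0, 0.0]
force: [0.4, -0.2, -0.7]
gripper_width: 0.703
```

Run:
```python
from h import *
delta(527.5,-396,4,0.053)
```

```text
mm [ 0.6 -1.   1. ] units [ 0.003 -0.005  0.005] yaw units 0.04 F [ 0.4 -0.2 -0.7] T [ 0.04 -0.04 -0.05] w 61.2 q7 0.39 t 48.7 pos [ 527.  -397.1    5. ] ang 3.2
```

{"fn": "send_rows", "kwargs": {
  "commands": [
    {"x": 0, "y": -0.004, "z": 0, "yaw": 0, "grip": 0},
    {"x": 0, "y": 0, "z": 0, "yaw": 0, "grip": 0},
    {"x": 0, "y": 0, "z": 0, "yaw": 0, "grip": 0},
    {"x": 0, "y": 0, "z": 0, "yaw": 0, "grip": 0},
    {"x": 0, "y": 0, "z": 0, "yaw": 0, "grip": 0}
  ]
}}

```text
clock: 49.2
tool_pos: [526.8, -396.1, 4.6]
tcp_rot: [1.0, 0.028, 0.0, 0.0]
force: [0.1, -0.7, 0.3]
gripper_width: 0.455
```

{"fn": "send_rows", "kwargs": {
  "commands": [
    {"x": 0, "y": 0, "z": 0, "yaw": 0, "grip": 0},
    {"x": 0, "y": 0, "z": -0.15, "yaw": 0, "grip": 0},
    {"x": 0, "y": 0, "z": -0.2, "yaw": 0, "grip": 0},
    {"x": 0, "y": 0, "z": -0.22, "yaw": 0, "grip": 0},
    {"x": 0, "y": 0, "z": 0, "yaw": 0, "grip": 0}
  ]
}}

```text
clock: 49.7
tool_pos: [529.8, -397.6, 125.5]
tcp_rot: [1.0, 0.028, 0.004, 0.003]
force: [0.8, -0.8, 0.0]
gripper_width: 0.454
```

{"fn": "send_rows", "kwargs": {
  "commands": [
    {"x": 0.032, "y": -0.2, "z": 0, "yaw": 0, "grip": 0},
    {"x": 0.032, "y": -0.2, "z": 0, "yaw": 0, "grip": 0},
    {"x": 0.032, "y": -0.2, "z": 0, "yaw": 0, "grip": 0},
    {"x": 0.032, "y": -0.2, "z": 0, "yaw": 0, "grip": 0},
    {"x": 0.032, "y": -0.2, "z": 0, "yaw": 0, "grip": 0}
  ]
}}

```text
clock: 50.2
tool_pos: [547.2, -193.1, 118.3]
tcp_rot: [1.0, 0.028, -0.0, 0.0]
force: [1.6, -0.4, -0.6]
gripper_width: 0.455
```

{"fn": "send_rows", "kwargs": {
  "commands": [
    {"x": 0.032, "y": -0.2, "z": 0, "yaw": 0, "grip": 0},
    {"x": 0.032, "y": -0.2, "z": 0, "yaw": 0, "grip": 0},
    {"x": 0.032, "y": -0.2, "z": 0, "yaw": 0, "grip": 0},
    {"x": 0.032, "y": -0.2, "z": 0, "yaw": 0, "grip": 0},
    {"x": 0.032, "y": -0.2, "z": 0, "yaw": 0, "grip": 0}
  ]
}}

```text
clock: 50.7
tool_pos: [567.9, 8.4, 118.4]
tcp_rot: [1.0, 0.028, 0.0, 0.0]
force: [0.7, -0.1, 0.2]
gripper_width: 0.449
```

{"fn": "send_rows", "kwargs": {
  "commands": [
    {"x": 0.032, "y": -0.2, "z": 0, "yaw": 0, "grip": 0},
    {"x": 0.032, "y": -0.2, "z": 0, "yaw": 0, "grip": 0},
    {"x": 0.032, "y": -0.2, "z": 0, "yaw": 0, "grip": 0},
    {"x": 0.032, "y": -0.2, "z": 0, "yaw": 0, "grip": 0},
    {"x": 0, "y": 0, "z": 0, "yaw": 0, "grip": 0}
  ]
}}

```text
clock: 51.2
tool_pos: [583.0, 175.6, 118.6]
tcp_rot: [0.999, 0.032, -0.0, -0.002]
force: [-0.2, 1.1, -0.3]
gripper_width: 0.451
```

Run:
```python
from h import *
grab_frame("top");grab_frame("top");grab_frame("top");grab_frame("top")
delta(586.6,167,17.5,0.053)
```

```text
mm [  2.   -0.2 100.6] units [ 0.01  -0.001  0.503] yaw units 0.03 F [ 0.6 -0.5  0.3] T [ 0.03 -0.11  0.  ] w 39.1 q7 -0.55 t 51.4 pos [584.6 166.7 118.1] ang 3.2
```

{"fn": "send_rows", "kwargs": {
  "commands": [
    {"x": 0.01, "y": 0, "z": 0.12, "yaw": 0, "grip": 0},
    {"x": 0, "y": 0, "z": 0.15, "yaw": 0, "grip": 0},
    {"x": 0, "y": 0, "z": 0.13, "yaw": 0, "grip": 0},
    {"x": 0, "y": 0, "z": 0.06, "yaw": 0, "grip": 0},
    {"x": 0, "y": 0, "z": 0, "yaw": 0, "grip": 0}
  ]
}}

```text
clock: 51.9
tool_pos: [585.7, 166.6, 25.1]
tcp_rot: [1.0, 0.028, -0.001, 0.001]
force: [0.9, -0.2, 0.1]
gripper_width: 0.449
```

{"fn": "send_rows", "kwargs": {
  "commands": [
    {"x": 0, "y": 0, "z": 0.01, "yaw": 0, "grip": 0},
    {"x": 0, "y": 0, "z": 0.01, "yaw": 0, "grip": 0},
    {"x": 0, "y": 0, "z": 0.01, "yaw": 0, "grip": 0},
    {"x": 0, "y": 0, "z": 0, "yaw": 0, "grip": 0},
    {"x": 0, "y": 0, "z": 0, "yaw": 0, "grip": 0}
  ]
}}

```text
clock: 52.4
tool_pos: [586.6, 168.3, 20.9]
tcp_rot: [1.0, 0.028, 0.0, 0.0]
force: [-0.6, 0.9, -0.5]
gripper_width: 0.45
```

{"fn": "send_rows", "kwargs": {
  "commands": [
    {"x": 0, "y": 0, "z": 0.01, "yaw": 0, "grip": 0},
    {"x": 0, "y": 0, "z": 0.009, "yaw": 0, "grip": 0},
    {"x": 0, "y": 0, "z": 0, "yaw": 0, "grip": 0},
    {"x": 0, "y": 0, "z": 0, "yaw": 0, "grip": 0.6},
    {"x": 0, "y": 0, "z": 0, "yaw": 0, "grip": 0.6}
  ]
}}

```text
clock: 52.9
tool_pos: [586.5, 168.2, 16.7]
tcp_rot: [1.0, 0.028, 0.0, 0.0]
force: [-0.0, 0.3, 0.9]
gripper_width: 0.549
```

{"fn": "send_rows", "kwargs": {
  "commands": [
    {"x": 0, "y": 0, "z": 0, "yaw": 0, "grip": 0.6},
    {"x": 0, "y": 0, "z": -0.05, "yaw": 0, "grip": 0.6},
    {"x": 0, "y": 0, "z": -0.2, "yaw": 0, "grip": 0.6},
    {"x": 0, "y": 0, "z": -0.25, "yaw": 0, "grip": 0.6},
    {"x": 0, "y": 0, "z": -0.25, "yaw": 0, "grip": 0.6}
  ]
}}

```text
clock: 53.4
tool_pos: [586.0, 168.3, 169.1]
tcp_rot: [1.0, 0.029, -0.0, -0.0]
force: [0.9, -0.0, 0.2]
gripper_width: 0.599
```

{"fn": "send_rows", "kwargs": {
  "commands": [
    {"x": 0, "y": 0.2, "z": 0, "yaw": 0, "grip": 0.6},
    {"x": 0, "y": 0.2, "z": 0, "yaw": 0, "grip": 0.6},
    {"x": 0, "y": 0.2, "z": 0, "yaw": 0, "grip": 0.6},
    {"x": 0, "y": 0.2, "z": 0, "yaw": 0, "grip": 0.6},
    {"x": 0, "y": 0.2, "z": 0, "yaw": 0, "grip": 0.6}
  ]
}}

```text
clock: 53.9
tool_pos: [597.8, -33.0, 167.8]
tcp_rot: [1.0, 0.028, 0.001, 0.0]
force: [1.0, 0.8, 0.4]
gripper_width: 0.603
```

{"fn": "send_rows", "kwargs": {
  "commands": [
    {"x": 0, "y": 0.2, "z": 0, "yaw": 0, "grip": 0.6},
    {"x": 0, "y": 0.2, "z": 0, "yaw": 0, "grip": 0.6},
    {"x": 0, "y": 0.2, "z": 0, "yaw": 0, "grip": 0.6},
    {"x": 0, "y": 0.2, "z": 0, "yaw": 0, "grip": 0.6},
    {"x": 0, "y": 0.2, "z": 0, "yaw": 0, "grip": 0.6}
  ]
}}

```text
clock: 54.4
tool_pos: [609.1, -232.7, 167.8]
tcp_rot: [1.0, 0.028, 0.0, 0.0]
force: [0.9, -0.0, 0.2]
gripper_width: 0.602
```

{"fn": "send_rows", "kwargs": {
  "commands": [
    {"x": 0, "y": 0.2, "z": 0, "yaw": 0, "grip": 0.6},
    {"x": 0, "y": 0.2, "z": 0, "yaw": 0, "grip": 0.6},
    {"x": 0, "y": 0.2, "z": 0, "yaw": 0, "grip": 0.6},
    {"x": 0, "y": 0, "z": 0, "yaw": 0, "grip": 0.6},
    {"x": 0, "y": 0, "z": 0, "yaw": 0, "grip": 0.6}
  ]
}}

```text
clock: 54.9
tool_pos: [615.7, -351.8, 167.0]
tcp_rot: [1.0, 0.028, 0.0, -0.0]
force: [0.1, 0.6, 0.2]
gripper_width: 0.599
```

```bash
python3 - <<'E' | grep -E "top \[(2|4|3)|side \[2"
from h import *
birds("b4")
f=cv2.imread("pics/b4t.png")[160:250,155:395]
a=cv2.resize(cv2.convertScaleAbs(f,alpha=1.6),None,fx=3.3,fy=3.3,interpolation=cv2.INTER_CUBIC)
s=cv2.imread("pics/b4s.png")[150:320,180:420]
b=cv2.resize(s,(792,300*170*792//(240*300)),interpolation=cv2.INTER_CUBIC)[:,:,:]
b=cv2.resize(b,None,fx=.5,fy=.5); 
b=cv2.copyMakeBorder(b,0,0,0,792-b.shape[1],cv2.BORDER_CONSTANT)
cv2.imwrite("pics/b4.png",np.vstack([a,b]))
E
```

```text
top [203.5 198.9] [195, 191, 18, 16, 219] [584.5 223.   24. ]
top [225.7 197.6] [217, 190, 18, 16, 224] [587.1 167.9  24. ]
side [288.1 209.6] [282, 203, 13, 14, 58] [654.5 -32.2  24. ]
side [209.7 229.2] [202, 223, 17, 13, 121] [812.4 153.8  24. ]
side [239.1 366. ] [227, 353, 23, 19, 72] [480.4 477.7  24. ]
```

View pics/b4.png

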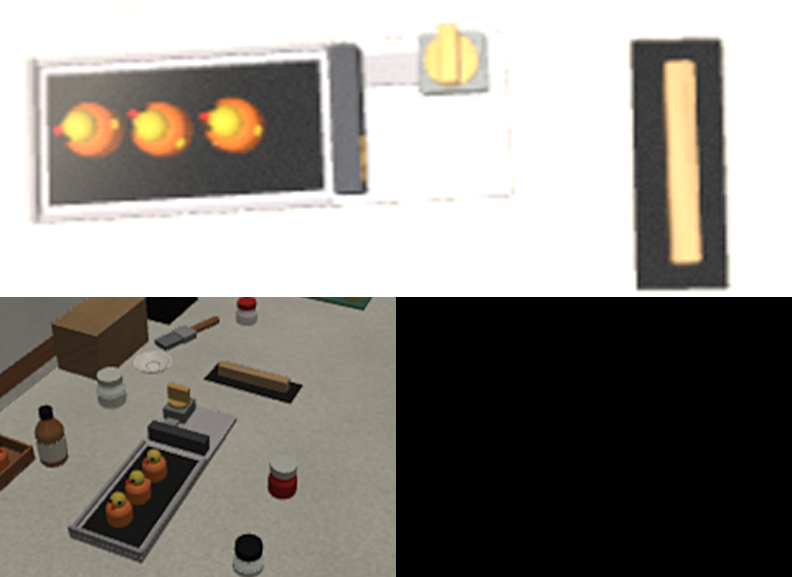

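The top crop shows three birds upright on the bed at about (88,128), (160,128) and (233,124). The fence is forward by the bed at (345,120), the nut is in line at (449,55) and the bar is straight on its mat at (682,160). Handing in.

```bash
python3 -c "
from h import *
print(ctrl.sign_off())"
```

```text
the job is handed in; nothing more can be done
None
```

The jig is ready and I handed the job in at about 55 s of the 210 s allowed. The sign-off gives no verdict, so the checks below are my own.

- **Nut undone:** clockwise was solid (about 0.8 N m), so I turned it counter-clockwise about 81° until it stopped at its end stop.
- **Fence home:** I pushed it with the end of the bar. It slid at about 5 N and then stopped solid: 16 N gave no more than 0.1 mm of further movement. The tool moved about 37 mm after contact, while the pictures suggest roughly 33 mm, which is as close as I could read them. I did not measure the fence's exact position after tightening, but the last picture shows it forward by the bed.
- **Nut tight again:** I turned it back until it met 0.5 N m at the original angle, and the last picture shows it in line again.
- **Bar:** it lies flat and lengthwise near the middle of its mat.
- **Birds:** all three loose birds stand upright along the middle of the bed, and I saw no fourth loose bird. The first one met the bed about 10 mm earlier than planned and was pressed with about 24 N before I backed off. It still stands upright.

In the final picture, the jars, bottle, brush and dish that it shows look undisturbed, and the gripper is clear of everything.

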